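# Load the bolus dip basket, hang it on the lift and lower it into the tank

### The arm

A 6-joint arm with a two-finger parallel gripper is mounted at the origin on a cart in front of the work surface, level with it; the furniture and walls round the work are solid. World frame = base frame: x ahead of the robot, y to its left, z up, the work surface at z = 0. Lengths are in m, angles in rad, forces in N, time in s.
With the tool pointing down it reaches from about 0.325 to 0.85 m from the base axis. Payload 15.5 kg.
Tool frame: the origin (TCP) lies between the finger pads; the fingertips stand 22 mm ahead of it and the grasp point (between the pads) lies 3 mm ahead of it; x points along the fingers, z is the direction in which the jaws open and shut, and the axes are right-handed (so a half turn about x gives the same grasp; the last joint's range is limited). The gripper opens to 91 mm and grips with 3 to 60 N. Pads are 32 mm wide; open, the fingers measure 118 mm over their backs; the gripper's body (76 mm by 178 mm) begins 60 mm behind the grasp point.
Start: joints at [-1.276, 0.494, 1.345, -0, 1.302, -0.096], TCP at [0.238, -0.578, 0.236] pointing down, gripper open.
Joint ranges: [-2.91, 2.91], [-0.82, 2.16], [0.22, 2.67], [-1.22, 4.37], [0.12, 2.79], [-3.08, 3.08]. Speed limits (rad/s): [1.89, 1.89, 2.57, 3.01, 3.01, 3.01].

### API

Orientations are given as a 3x3 rotation matrix whose columns are the frame's x, y, z axes.
In Python, from plant import r, camera, camera_model, workorder, silhouettes gives the robot as it stands. The module is installed in compiled form; this text tells all that it offers.
- The arm moves only by the tool step_arm, never from a script. Its argument "commands" is text: rows parted by semicolons, each of 7 numbers parted by spaces: the shift along the tool's x, y, z in cm, then the turn, a rotation vector about the tool's x, y, z in degrees, then the closure in counts, from 0 (fully open) to 255 (shut). A call has 1 to 20 rows; each row is the pose to reach, as a shift and turn from the pose commanded when the call began, along the tool's axes at that moment; what a row does not reach only later rows make up. A row lasts 1/8 s, in which the tool goes at most 62.5 mm and 10.7 degrees, less where a joint would pass 70% of its speed; a pose out of reach is approached as far as the arm can. A call with a gripper value outside its range is refused whole. The fingers move at their own pace and stop on an object; "newtons" is the grip in N (left out, the last holds). Time passes only in rows, so rows that repeat a pose let the fingers close. It gives the time, the measured TCP pose, the force and the opening at its end, in the units of the state.
- r.sense(): the state, without advancing time (a new reading comes with each control period).
- camera(name): name is "side" or "top" or "wrist"; returns (picture, depth): 400x640x3 uint8, red, green, blue; 400x640 float32, m along the optical axis (not along the pixel's ray), 0 where there is no reading.
- camera_model(name): a dict with "mtx" (3x3 intrinsics, pixels), "view" (4x4, takes a point from world to camera coordinates); the wrist camera has in their place "tool_from_camera" (4x4, takes a point from camera to tool coordinates, whose origin is the TCP and whose axes are the tool frame's). Camera axes: x right, y down, z forward; pixel columns grow to the right and rows downward; lengths in m; the calibration is good to about 2 mm. A picture is of the moment at which its call begins: read the wrist's pose just before it. camera_model takes no time and is no camera call.
- workorder.finish_job(): hands the job in, once; it reports no verdict.
Trained networks look in the newest picture that a camera, given by its name, has taken for a name from the list of things; names that differ only in an ending like _2 or _b are one class to them, and where a whole thing is asked for, a point or a joint stands for the part that bears it (a point fixed in the world has none). Each returns a list of dicts, best first, with "p" (0 to 1); they miss things now and then, are a little off and sometimes report something else, mostly with a low value. They report only what shows in the picture. A call takes as long as a camera call.
- silhouettes(name, camera): "region" (400x640 bool, what is visible of it) and "point" ([column, row] in pixels, amid what is visible of it).
The state is a dict: "time_s": time; "joints": joint angles; "qvel": joint speeds; "tau": joint torques, N m; "eef_pos": TCP position; "ee_rot": TCP orientation; "wrist_force": force on the tool from outside, world axes, zero at the start; "ft_torque": the same for the moment, N m; "finger_gap": opening from 0.0 (shut) to 1.0 (fully open).
Only numpy, scipy, OpenCV 4.12 (cv2) and the standard library are available. Lean on these libraries where they do the work, as an engineer would, in place of code of your own. Each camera call takes 0.05 s, during which the arm holds its last target.

### The job

Set up the disintegration bath for the cattle boluses: raise the lift by its blue knob to its top stop, pluck every bolus out of the grey pocket tray and lay it in the wire basket. Then pick the basket up by its swinging handle, hang the handle's bar in both prongs of the twin hook while the lift is fully up, and only then push the knob down to its bottom stop, so that all boluses go down into the clear tank together. Leave the basket hanging still with every bolus in it, and do not knock the bottles, the jar or the glass dish about.

Things in the scene. Friction and masses are not known exactly. Their poses are not given: they have to be found in the camera images.
- tester: Fixed white bath tester. Origin on the worktop straight under the hook seat; x to the tower, z up. Base plate x -86..146, y +-96, 16 mm high. Clear open tank centred on the origin: outside 144 (x) x 176 (y), walls 4, inner floor z 20, rim z 97 mm. Lift tower behind it: x 82..138, y +-60, 132 mm high.
- lift (a joint): Vertical lift of the tester, m: 0 = fully up (top stop), 0.07 = fully down (bottom stop). Found part or all the way down. Dry friction of about 9 N holds it wherever it is left, with the loaded basket too. Raising it empty takes about 11 N, pushing it down with the basket on about 5 N, more if fast.
- knob (a point): Centre of the blue lift knob, an upright cylinder 32 mm in diameter, 28 mm high, on a 12 mm stem with 20 mm free below it; 105 mm behind (+x) the hook seat, 0.25 m above the worktop when up, 0.18 m when down. Axes as the tester's. Pinch it from above to pull or push, or press on its top. It does not turn.
- hook_seat (a point): Where the bar's centre lies when hung: 0.24 m high with the lift up, 0.17 m down; axes as the tester's. Twin hook: two 8 mm rods at y -38 and +38 mm, each a trough across x: floor 14 mm long, front tip (x -18) rising 19 mm, back crest (x +25) 14 mm above this point. Lay the bar along y and lower it straight in from above; +-8 mm free in x. Between the prongs 68 mm are free for fingers.
- basket: Loose open steel wire basket, 0.3 kg with its handle; origin at the centre of its underside, z up. Inside 90 mm in x, 124 mm in y; floor 3 mm thick, walls 3 mm, rim 50 mm high. A handle swings about the line along y, 46 mm above the origin.
- handle (a joint): Swing of the basket's handle about the basket's y axis, rad: 0 = upright, +1.0 = folded to the basket's +x side (as found), -1.0 = to its -x side; stops at both ends keep it about 30 degrees above level. It swings freely and falls to a stop when let go.
- grip (a point): Centre of the handle's bar: a black sleeve 12 mm in diameter, 40 mm long, in the middle of a straight 8 mm bar about 120 mm long; 80 mm from the hinge line. Upright it is 126 mm above the basket's underside; folded, 67 mm beside the basket's middle and 89 mm above its underside. Axes turn with the handle: y along the bar, z away from the hinge.
- tray: Fixed grey pocket tray 142 (x) x 156 (y) x 28 mm, origin at the centre of its underside. Six pockets 25 x 69 mm, long in y, centres at x -46, 0, 46 and y -37.5, 37.5 mm, floor 17 mm above the worktop. Along x through the middle of each row runs an open channel 40 mm wide, down to 3 mm above the worktop, for fingers on both long sides of a bolus.
- bolus_1: Sand-coloured cattle bolus, a pillow-shaped bar with rounded edges, 22 mm in x, 66 mm long in y, 17 mm high, about 30 g; origin at the centre of its underside as it first lies in its pocket (underside 17 mm above the worktop). Three to five of the six are present, in any of the pockets.
- bolus_2: Sand-coloured cattle bolus, a pillow-shaped bar with rounded edges, 22 mm in x, 66 mm long in y, 17 mm high, about 30 g; origin at the centre of its underside as it first lies in its pocket (underside 17 mm above the worktop). Three to five of the six are present, in any of the pockets.
- bolus_3: Sand-coloured cattle bolus, a pillow-shaped bar with rounded edges, 22 mm in x, 66 mm long in y, 17 mm high, about 30 g; origin at the centre of its underside as it first lies in its pocket (underside 17 mm above the worktop). Three to five of the six are present, in any of the pockets.
- bolus_4: Sand-coloured cattle bolus, a pillow-shaped bar with rounded edges, 22 mm in x, 66 mm long in y, 17 mm high, about 30 g; origin at the centre of its underside as it first lies in its pocket (underside 17 mm above the worktop). Three to five of the six are present, in any of the pockets.
- bolus_5: Sand-coloured cattle bolus, a pillow-shaped bar with rounded edges, 22 mm in x, 66 mm long in y, 17 mm high, about 30 g; origin at the centre of its underside as it first lies in its pocket (underside 17 mm above the worktop). Three to five of the six are present, in any of the pockets.
- bolus_6: Sand-coloured cattle bolus, a pillow-shaped bar with rounded edges, 22 mm in x, 66 mm long in y, 17 mm high, about 30 g; origin at the centre of its underside as it first lies in its pocket (underside 17 mm above the worktop). Three to five of the six are present, in any of the pockets.
- milk_bottle_a: Milk sample bottle, 74 mm in diameter, 136 mm high, bystander; origin under its centre.
- milk_bottle_b: Milk sample bottle, 74 mm in diameter, 136 mm high, bystander; origin under its centre.
- jar: Clear glass jar, upside down, 62 mm in diameter, 129 mm high, bystander; origin under its centre.
- petri: Flat glass dish, 60 mm in diameter, 13 mm high, bystander; origin under its centre.

How it is judged:
On the way:
1. with the lift fully up (within 10 mm of its top stop), the basket hangs by its handle's bar in both prongs of the twin hook with all the boluses in it (value of joint lift below 0.01 m and x of grip in the frame of hook_seat between -0.014 and 0.014 m and y of grip in the frame of hook_seat between -0.024 and 0.024 m and z of grip in the frame of hook_seat between -0.007 and 0.007 m and angle between basket's own z axis and vertical below 0.4 rad and x of bolus_1 in the frame of basket between -0.052 and 0.052 m and y of bolus_1 in the frame of basket between -0.069 and 0.069 m and z of bolus_1 in the frame of basket between -0.004 and 0.046 m and x of bolus_2 in the frame of basket between -0.052 and 0.052 m and y of bolus_2 in the frame of basket between -0.069 and 0.069 m and z of bolus_2 in the frame of basket between -0.004 and 0.046 m and x of bolus_3 in the frame of basket between -0.052 and 0.052 m and y of bolus_3 in the frame of basket between -0.069 and 0.069 m and z of bolus_3 in the frame of basket between -0.004 and 0.046 m and x of bolus_4 in the frame of basket between -0.052 and 0.052 m and y of bolus_4 in the frame of basket between -0.069 and 0.069 m and z of bolus_4 in the frame of basket between -0.004 and 0.046 m and x of bolus_5 in the frame of basket between -0.052 and 0.052 m and y of bolus_5 in the frame of basket between -0.069 and 0.069 m and z of bolus_5 in the frame of basket between -0.004 and 0.046 m and x of bolus_6 in the frame of basket between -0.052 and 0.052 m and y of bolus_6 in the frame of basket between -0.069 and 0.069 m and z of bolus_6 in the frame of basket between -0.004 and 0.046 m), for 0.3 s.
At the end, for the whole second after the job is handed in: Lift within 8 mm of its bottom stop; the handle's bar lies in both prongs (grip centre within 14 mm of the hook seat across the bar, 24 mm along it, 7 mm in height); basket tilted under 0.4 rad; every bolus present is inside the basket below its rim; all at rest (value of joint lift above 0.062 m and x of grip in the frame of hook_seat between -0.014 and 0.014 m and y of grip in the frame of hook_seat between -0.024 and 0.024 m and z of grip in the frame of hook_seat between -0.007 and 0.007 m and angle between basket's own z axis and vertical below 0.4 rad and x of bolus_1 in the frame of basket between -0.052 and 0.052 m and y of bolus_1 in the frame of basket between -0.069 and 0.069 m and z of bolus_1 in the frame of basket between -0.004 and 0.046 m and x of bolus_2 in the frame of basket between -0.052 and 0.052 m and y of bolus_2 in the frame of basket between -0.069 and 0.069 m and z of bolus_2 in the frame of basket between -0.004 and 0.046 m and x of bolus_3 in the frame of basket between -0.052 and 0.052 m and y of bolus_3 in the frame of basket between -0.069 and 0.069 m and z of bolus_3 in the frame of basket between -0.004 and 0.046 m and x of bolus_4 in the frame of basket between -0.052 and 0.052 m and y of bolus_4 in the frame of basket between -0.069 and 0.069 m and z of bolus_4 in the frame of basket between -0.004 and 0.046 m and x of bolus_5 in the frame of basket between -0.052 and 0.052 m and y of bolus_5 in the frame of basket between -0.069 and 0.069 m and z of bolus_5 in the frame of basket between -0.004 and 0.046 m and x of bolus_6 in the frame of basket between -0.052 and 0.052 m and y of bolus_6 in the frame of basket between -0.069 and 0.069 m and z of bolus_6 in the frame of basket between -0.004 and 0.046 m and linear speed of basket below 0.03 m/s and linear speed of each of bolus_1, bolus_2, bolus_3, bolus_4, bolus_5, bolus_6 below 0.04 m/s); the robot touches nothing.
It fails at once if a milk bottle, the jar or the glass dish is shifted by more than 30 mm (distance of any of milk_bottle_a, milk_bottle_b, jar, petri from where it was at the start of the episode above 0.03 m).
Of bolus_1, bolus_2, bolus_3, bolus_4, bolus_5, bolus_6 only 3 to 5 are there at a start; the rules pass over those that are not, and their reading is None.
At some moment in a run one of basket may be knocked a few centimetres aside while the robot is not near it.
Once in a run the grip may slacken for a moment while it holds something.
It also fails if it takes over 210 s, if anything falls off the work surface, if the arm or the gripper's body presses on something with over 40 N, if the wrist force passes 120 N, or if a joint passes its speed limit or range.

## Working session

There is one attempt and no reset: what is moved stays moved. The work goes in short steps, Python scripts to look and compute and a tool call to move; the robot and the scene stay as the last step left them, time stands still between calls to the robot, and variables do not carry over. Pictures are saved under pics/ and viewed, and the job is handed in when it is done.

Besides the shell and the picture viewer there is one more tool, called after "Call:" as name(argument=value, ...), one argument or row to a line, values as JSON. step_arm: Moves the arm, as the interface text tells. Its arguments: {"type":"object","properties":{"commands":{"type":"string"},"newtons":{"type":"number"}},"required":["commands"]}

```bash
mkdir -p pics
cat > h.py <<'E'
import numpy as np, cv2
from plant import r, camera, camera_model, workorder, silhouettes
np.set_printoptions(precision=4, suppress=True)
def st():
    s=r.sense(); print('t',round(s['time_s'],2),'pos',np.array(s['eef_pos']),'F',np.array(s['wrist_force']),'gap',s['finger_gap']); print(np.array(s['ee_rot'])); return s
def w2c(name):
    m=camera_model(name)
    if name!='wrist': return np.array(m['mtx']),np.array(m['view'])
    s=r.sense(); T=np.eye(4); T[:3,:3]=s['ee_rot']; T[:3,3]=s['eef_pos']
    return np.array(m['mtx']),np.linalg.inv(T@np.array(m['tool_from_camera']))
def shot(name,fn=None):
    K,V=w2c(name); im,d=camera(name)
    if fn: cv2.imwrite('pics/'+fn+'.png',im[:,:,::-1])
    return im,d,K,V
def cloud(d,K,V):
    v,u=np.mgrid[0:d.shape[0],0:d.shape[1]]
    P=np.stack([(u-K[0,2])/K[0,0]*d,(v-K[1,2])/K[1,1]*d,d],-1)
    W=np.linalg.inv(V); X=P@W[:3,:3].T+W[:3,3]; X[d<=0]=np.nan
    return X
def proj(p,K,V):
    p=np.atleast_2d(p); c=p@V[:3,:3].T+V[:3,3]; q=c@K.T; return q[:,:2]/q[:,2:]
E
python3 - <<'E'
from h import *
s=st(); print(s['joints'])
for n in ['side','top','wrist']:
    im,d,K,V=shot(n,n+'0'); np.savez(n+'0.npz',im=im,d=d,K=K,V=V); print(n,np.linalg.inv(V)[:3,3],(d>0).mean())
E
```

```text
t 0.0 pos [ 0.238  -0.5775  0.2353] F [-0.4243 -0.1824  0.4623] gap 1.0027712266370883
[[-0.0004  0.9246  0.3809]
 [ 0.0012  0.3809 -0.9246]
 [-1.      0.0001 -0.0012]]
[-1.2755  0.4942  1.3461 -0.      1.3025 -0.0955]
side [ 0.3343 -0.8467  0.7188] 0.99559765625
top [0.5262 0.0033 1.7321] 0.9920390625
wrist [ 0.3111 -0.5481  0.3835] 0.99609765625
```

View pics/top0.png

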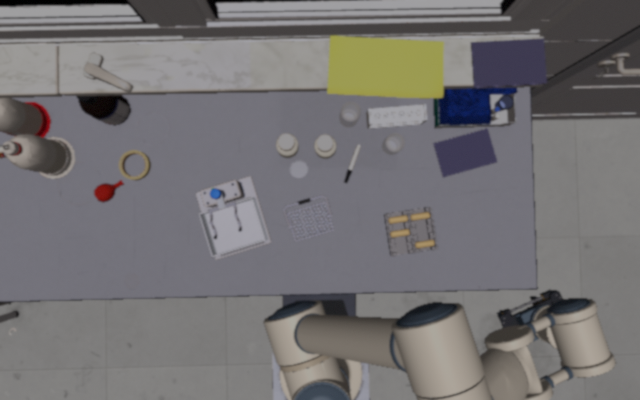

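View pics/side0.png

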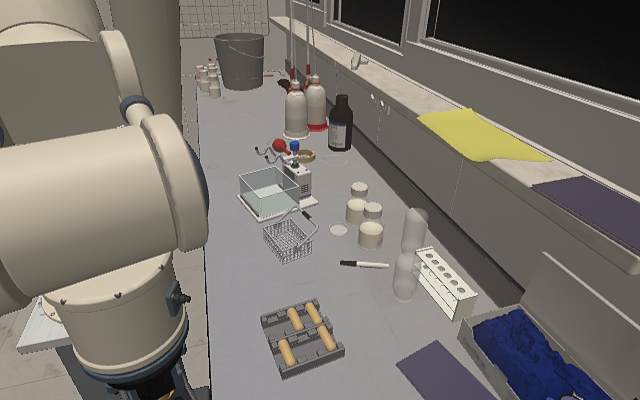

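View pics/wrist0.png

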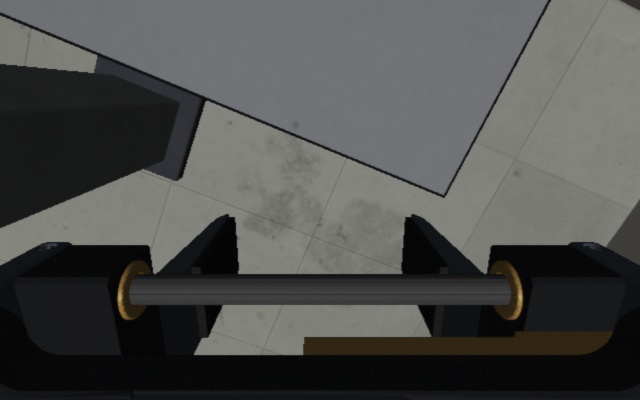

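Run:
```python
from h import *
z=np.load('top0.npz'); im,d,K,V=z['im'],z['d'],z['K'],z['V']; X=cloud(d,K,V)
c=im[125:265,190:450]; cv2.imwrite('pics/topc.png',cv2.resize(c,None,fx=3,fy=3,interpolation=cv2.INTER_CUBIC)[:,:,::-1])
h=(np.clip(np.nan_to_num(X[125:265,190:450,2]),0,0.26)/0.26*255).astype(np.uint8)
cv2.imwrite('pics/toph.png',cv2.resize(cv2.applyColorMap(h,cv2.COLORMAP_JET),None,fx=3,fy=3,interpolation=cv2.INTER_NEAREST))
z=np.load('side0.npz'); im=z['im']
c=im[130:390,190:450]; cv2.imwrite('pics/sidec.png',cv2.resize(c,None,fx=2.3,fy=2.3,interpolation=cv2.INTER_CUBIC)[:,:,::-1])
for n in ['tester','knob','basket','handle','tray','bolus','milk_bottle','jar','petri','hook_seat']:
    for cam in ['top','side']:
        try:
            zz=np.load(cam+'0.npz'); XX=cloud(zz['d'],zz['K'],zz['V'])
            for o in silhouettes(n,cam):
                if o['p']<0.3: continue
                R=o['region']; P=XX[R]; print(n,cam,round(o['p'],2),o['point'],R.sum(),np.nanmedian(P,0),np.nanmax(P[:,2]))
        except Exception as e: print(n,cam,e)
st()
```

```text
tester top 0.78 [229.0, 215.7] 4217 [0.519  0.2752 0.0242] 0.22485801910369707
tester side 0.74 [288.0, 156.5] 332 [0.5617 0.2867 0.185 ] 0.2159651893470217
tester side 0.6 [277.5, 188.9] 3730 [0.5234 0.2476 0.0646] 0.2159651893470217
knob top 0.69 [217.0, 203.4] 386 [0.5644 0.2934 0.172 ] 0.22485801910369707
knob top 0.36 [305.4, 202.3] 252 [0.5599 0.0375 0.0863] 0.10563977961878757
knob side 0.63 [289.4, 158.6] 251 [0.5783 0.2845 0.181 ] 0.2159651893470217
basket top 0.72 [219.7, 202.1] 295 [0.562  0.2898 0.174 ] 0.22485801910369707
basket top 0.64 [320.1, 221.5] 437 [0.5214 0.0022 0.0523] 0.10563977961878757
basket side 0.9 [288.1, 239.0] 1602 [0.513  0.034  0.0073] 0.09652670423588106
basket side 0.6 [310.8, 315.7] 161 [ 0.5017 -0.2705  0.0329] 0.037045270315121503
handle top 0.69 [305.1, 199.7] 152 [0.5675 0.043  0.0922] 0.10563977961878757
handle side 0.71 [311.8, 221.0] 176 [ 0.5619 -0.0022  0.0836] 0.09652670423588106
tray top 0.8 [409.8, 233.8] 1470 [ 0.457  -0.3031  0.0174] 0.040321707098526005
bolus top 0.62 [428.4, 244.4] 119 [ 0.4204 -0.35    0.0331] 0.04539489196420288

[... 692 characters left out ...]
393 [ 0.7403 -0.241   0.1226] 0.13828543822799522
jar side 0.58 [405.8, 278.7] 1114 [ 0.7324 -0.2694  0.0878] 0.13073316776531219
petri top 0.76 [298.4, 167.4] 255 [0.6772 0.0606 0.0032] 0.019398858940617547
petri side 0.71 [287.8, 155.8] 313 [0.5639 0.2867 0.185 ] 0.2159651893470217
hook_seat top 0.7 [217.0, 202.5] 229 [0.5712 0.293  0.1729] 0.22485801910369707
hook_seat top 0.51 [411.6, 227.1] 1715 [ 0.4613 -0.3034  0.0174] 0.04049859110006593
hook_seat side 0.62 [288.2, 155.8] 372 [0.5694 0.2868 0.1826] 0.2159651893470217
t 1.15 pos [ 0.2381 -0.5779  0.2359] F [-0.1897  0.0085 -1.3369] gap 1.0000543936635868
[[ 0.      0.9246  0.3809]
 [ 0.      0.3809 -0.9246]
 [-1.      0.      0.    ]]
```

View pics/topc.png

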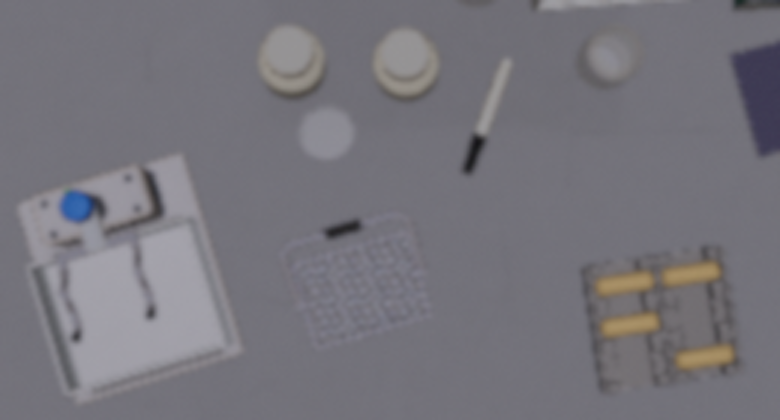

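View pics/toph.png

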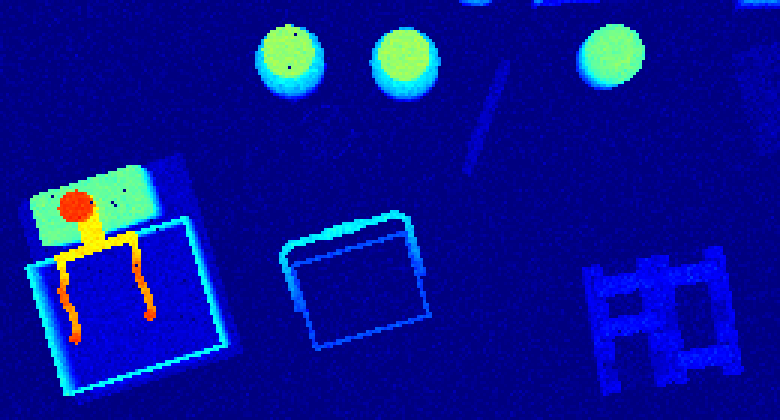

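View pics/sidec.png

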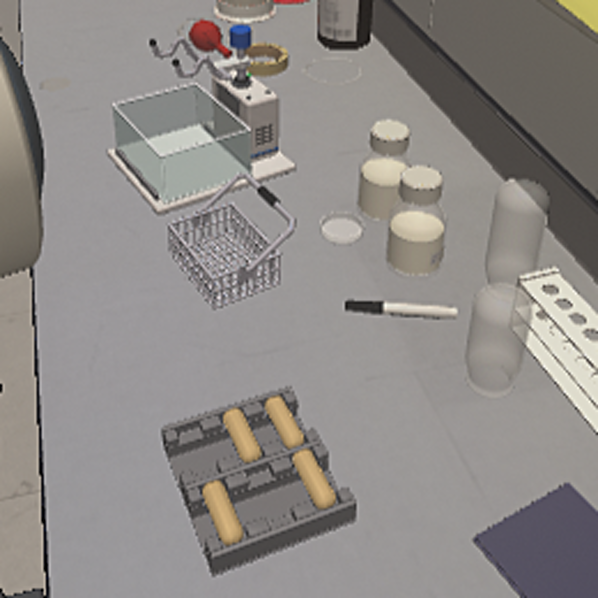

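```bash
cat > m.py <<'E'
from h import *
def rect(P):
    P=P[~np.isnan(P[:,0])]; (c,s,a)=cv2.minAreaRect((P[:,:2]*1000).astype(np.float32)); return np.array(c)/1000,np.array(s),a
if __name__=='__main__':
  for cam in ['top','side']:
    z=np.load(cam+'0.npz'); im,d,K,V=z['im'],z['d'],z['K'],z['V']; X=cloud(d,K,V)
    x,y,h=X[...,0],X[...,1],X[...,2]
    print('==',cam)
    b=(x>.35)&(x<.6)&(y<-.2)&(y>-.45)
    hsv=cv2.cvtColor(im,cv2.COLOR_RGB2HSV)
    m=b&(h>.022)&(h<.034); print('tray',rect(X[m]),m.sum())
    mb=((hsv[...,1]>90)&(hsv[...,2]>100)&b).astype(np.uint8)
    n,L,S,C=cv2.connectedComponentsWithStats(mb)
    for i in range(1,n):
        if S[i,4]>30: print(' bolus',rect(X[(L==i)&(h>.024)]),np.nanmedian(X[L==i],0),S[i,4])
    b=(x>.4)&(x<.65)&(y<.12)&(y>-.1)
    m=b&(h>.046)&(h<.056); print('basket rim-ish',rect(X[m]),m.sum())
    m=b&(h>.080)&(h<.1); print('handle',rect(X[m]),np.nanmedian(X[m],0),m.sum())
    m=b&(h>.078)&(h<.11)&(hsv[...,2]<60); print('sleeve',rect(X[m]),np.nanmedian(X[m],0),m.sum())
    b=(x>.3)&(x<.75)&(y<.5)&(y>.12)
    m=b&(h>.09)&(h<.104); print('rim',rect(X[m]),m.sum())
    m=b&(h>.125)&(h<.14); print('tower',rect(X[m]),m.sum())
    m=b&(hsv[...,1]>120)&(hsv[...,0]>100)&(hsv[...,0]<125)&(h>.16); 
    print('knob',np.nanmedian(X[m],0),np.nanpercentile(h[m],[5,50,95]),rect(X[m]))
    m=b&(h>.145)&(h<.2)&~((hsv[...,1]>100)); print('hooks',rect(X[m]),m.sum())
E
python3 m.py
```

```text
== top
tray (array([ 0.462 , -0.3057]), array([141.8013, 158.3462]), 7.593709468841553) 848
 bolus (array([ 0.5124, -0.3374]), array([15.9574, 61.2638]), 7.436991214752197) [ 0.5119 -0.3364  0.0336] 90
 bolus (array([ 0.5037, -0.2636]), array([17.1434, 58.6151]), 4.294944763183594) [ 0.5034 -0.2638  0.0346] 87
 bolus (array([ 0.4582, -0.2684]), array([16.0467, 57.7882]), 7.99864387512207) [ 0.4579 -0.2692  0.0342] 86
 bolus (array([ 0.4211, -0.3494]), array([16.8503, 59.5547]), 7.797591686248779) [ 0.4205 -0.348   0.0343] 90
basket rim-ish (array([0.5023, 0.0248]), array([ 97.8526, 146.1233]), 15.146306991577148) 184
handle (array([0.5574, 0.0396]), array([ 32.4169, 144.7014]), 15.039231300354004) [0.5672 0.0407 0.0919] 145
sleeve (array([0.567 , 0.0417]), array([ 6.7428, 29.7288]), 14.086311340332031) [0.5674 0.0424 0.0965] 22
rim (array([0.5468, 0.2057]), array([199.3669, 385.2264]), 40.12411117553711) 273
tower (array([0.596 , 0.2998]), array([ 55.0302, 114.8666]), 16.102174758911133) 140
knob [0.5934 0.2972 0.2141] [0.2075 0.2141 0.2189] (array([0.5935, 0.2967]), array([25.7837, 
[... 631 characters left out ...]
0.3558  0.0328] 269
basket rim-ish (array([0.5031, 0.0218]), array([100.0732, 147.9622]), 15.342093467712402) 218
handle (array([0.5613, 0.036 ]), array([ 25.2393, 144.6007]), 14.518633842468262) [0.5667 0.0316 0.0913] 126
sleeve (array([0.5657, 0.0388]), array([10.3637, 37.4562]), 15.887163162231445) [0.5657 0.0396 0.0936] 31
rim (array([0.5221, 0.2753]), array([207.1667, 182.5124]), 15.986474990844727) 395
tower (array([0.5974, 0.2802]), array([29.9572, 62.2196]), 15.484947204589844) 37
knob [0.5907 0.2863 0.207 ] [0.1922 0.207  0.2141] (array([0.5933, 0.2952]), array([33.9051, 28.1141]), 68.5019760131836)
hooks (array([0.5381, 0.2801]), array([134.5787,  88.0889]), 16.388025283813477) 249
```

```bash
cat > plan.py <<'E'
from h import *
import sys
from scipy.spatial.transform import Rotation as Ro
def plan(p,yaw,grasp=True):
    """target grasp point p (m), jaw yaw deg"""
    s=r.sense(); R0=np.array(s['ee_rot']); p0=np.array(s['eef_pos'])
    a=np.radians(yaw); zt=np.array([np.cos(a),np.sin(a),0]); xt=np.array([0,0,-1.]); yt=np.cross(zt,xt)
    R1=np.stack([xt,yt,zt],1); t=np.array(p)-(0.003*xt if grasp else 0)
    sh=R0.T@(t-p0)*100; rv=np.degrees(Ro.from_matrix(R0.T@R1).as_rotvec())
    print('t',round(s['time_s'],1),'to',p,yaw,'shift cm',np.round(sh,2),'turn',np.round(rv,1),'rows>=',round(max(np.linalg.norm(sh)/6.25,np.linalg.norm(rv)/10.7),1),'q',np.round(s['joints'],2))
if __name__=='__main__':
    a=list(map(float,sys.argv[1:])); plan(a[:3],a[3])
E
python3 plan.py .40 -.31 .37 7.5;python3 plan.py .40 -.31 .37 -74
```

```text
t 1.1 to [0.4, -0.31, 0.37] 7.5 shift cm [-13.71  25.17 -18.6 ] turn [-75.1   0.   -0. ] rows>= 7.0 q [-1.28  0.49  1.35  0.    1.3  -0.1 ]
t 1.1 to [0.4, -0.31, 0.37] -74.0 shift cm [-13.71  25.17 -18.6 ] turn [ 6.4  0.  -0. ] rows>= 5.5 q [-1.28  0.49  1.35  0.    1.3  -0.1 ]
```

Call:
step_arm(
  commands="-13.7 0 0 0 0 0 0;-13.7 0 0 0 0 0 0;-13.7 0 0 0 0 0 0;-13.7 25.2 -18.6 6.4 0 0 0;-13.7 25.2 -18.6 6.4 0 0 0;-13.7 25.2 -18.6 6.4 0 0 0;-13.7 25.2 -18.6 6.4 0 0 0;-13.7 25.2 -18.6 6.4 0 0 0;-13.7 25.2 -18.6 6.4 0 0 0;-13.7 25.2 -18.6 6.4 0 0 0;-13.7 25.2 -18.6 6.4 0 0 0",
)

```text
time_s: 2.52
eef_pos: [0.3996, -0.3109, 0.3726]
ee_rot: [[-0.0, 0.962, 0.274], [0.0, 0.274, -0.962], [-1.0, -0.0, -0.0]]
wrist_force: [-0.6, 0.6, -0.2]
finger_gap: 0.999
```

```bash
python3 - <<'E'
from h import *
st(); im,d,K,V=shot('wrist','w1'); np.savez('w1.npz',im=im,d=d,K=K,V=V)
E
python3 plan.py .50 .267 .40 -74
```

```text
t 2.52 pos [ 0.3996 -0.3109  0.3726] F [-0.593   0.5742 -0.1929] gap 0.99934602908004
[[-0.0005  0.9617  0.2741]
 [ 0.0001  0.2741 -0.9617]
 [-1.     -0.0004 -0.0003]]
t 2.6 to [0.5, 0.267, 0.4] -74.0 shift cm [ -3.03  25.48 -52.84] turn [-0.1 -0.   0. ] rows>= 9.4 q [-0.78  0.21  1.41 -0.    1.52  0.51]
```

View pics/w1.png

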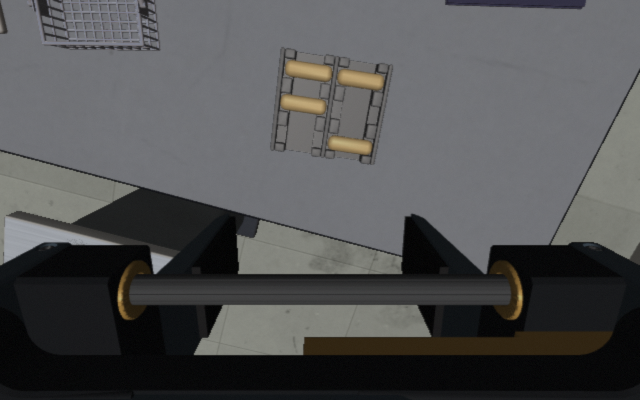

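Run:
```python
from m import *
z=np.load('w1.npz'); im,d,K,V=z['im'],z['d'],z['K'],z['V']; X=cloud(d,K,V); x,y,h=X[...,0],X[...,1],X[...,2]
hsv=cv2.cvtColor(im,cv2.COLOR_RGB2HSV)
b=(x>.35)&(x<.6)&(y<-.2)&(y>-.45)&(np.arange(400)<200)[:,None]
m=b&(h>.02)&(h<.036); print('tray',rect(X[m]),np.nanpercentile(h[m],95)); print('table',np.nanmedian(h[b&(h<.01)]))
mb=((hsv[...,1]>70)&(hsv[...,2]>100)&b).astype(np.uint8)
n,L,S,C=cv2.connectedComponentsWithStats(mb)
for i in range(1,n):
    if S[i,4]>60: print(' bolus',rect(X[(L==i)&(h>.024)]),np.nanmedian(X[L==i],0),np.nanpercentile(h[L==i],90))
```

```text
tray (array([ 0.4609, -0.3075]), array([141.7392, 156.2856]), 7.488490581512451) 0.03377841555048311
table -0.0005383882876233148
 bolus (array([ 0.5022, -0.2651]), array([20.8142, 65.1467]), 7.749802112579346) [ 0.5019 -0.2651  0.0323] 0.0339971462568881
 bolus (array([ 0.5109, -0.3381]), array([21.4442, 64.1909]), 8.165467262268066) [ 0.5107 -0.3372  0.0322] 0.03382931158731892
 bolus (array([ 0.4568, -0.2702]), array([21.0014, 63.9428]), 7.575239181518555) [ 0.4572 -0.2699  0.0322] 0.0339009845832797
 bolus (array([ 0.4196, -0.3505]), array([21.2199, 64.036 ]), 7.75551176071167) [ 0.4204 -0.35    0.0321] 0.03379334185680004
```

Call:
step_arm(
  commands="-3.0 25.5 -52.8 0 0 0 0;-3.0 25.5 -52.8 0 0 0 0;-3.0 25.5 -52.8 0 0 0 0;-3.0 25.5 -52.8 0 0 0 0;-3.0 25.5 -52.8 0 0 0 0;-3.0 25.5 -52.8 0 0 0 0;-3.0 25.5 -52.8 0 0 0 0;-3.0 25.5 -52.8 0 0 0 0;-3.0 25.5 -52.8 0 0 0 0;-3.0 25.5 -52.8 0 0 0 0;-3.0 25.5 -52.8 0 0 0 0;-3.0 25.5 -52.8 0 0 0 0;-3.0 25.5 -52.8 0 0 0 0;-3.0 25.5 -52.8 0 0 0 0",
)

```text
time_s: 4.32
eef_pos: [0.5, 0.2671, 0.4031]
ee_rot: [[0.0, 0.962, 0.274], [0.0, 0.274, -0.962], [-1.0, 0.0, 0.0]]
wrist_force: [0.1, -0.2, 0.0]
finger_gap: 0.994
```

Run:
```python
from h import *
st(); im,d,K,V=shot('wrist','w2'); np.savez('w2.npz',im=im,d=d,K=K,V=V)
```

```text
t 4.33 pos [0.5    0.2671 0.4031] F [ 0.0602 -0.2079  0.0374] gap 0.993831217376623
[[ 0.0002  0.9616  0.2744]
 [ 0.      0.2744 -0.9616]
 [-1.      0.0002  0.    ]]
```

View pics/w2.png

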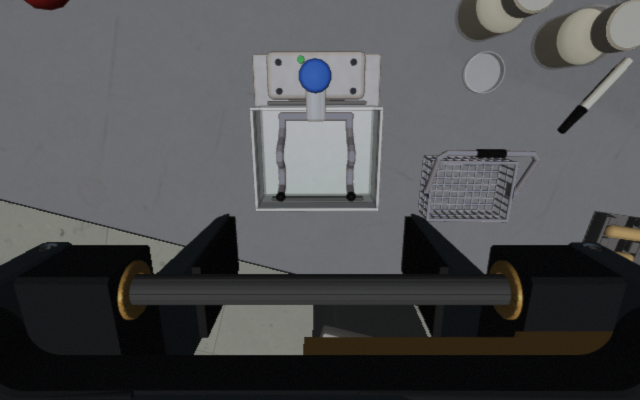

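```bash
cat > tm.py <<'E'
from m import *
def meas(f):
    z=np.load(f); im,d,K,V=z['im'],z['d'],z['K'],z['V']; X=cloud(d,K,V); x,y,h=X[...,0],X[...,1],X[...,2]
    hsv=cv2.cvtColor(im,cv2.COLOR_RGB2HSV); up=(np.arange(400)<212)[:,None]
    b=(x>.3)&(x<.75)&(y<.45)&(y>.12)&up
    k=b&(hsv[...,1]>120)&(hsv[...,0]>100)&(hsv[...,0]<125)&(h>.14)
    zt=np.nanpercentile(h[k],80); kt=k&(h>zt-.006); print('knob',rect(X[kt]),'top z',zt)
    m=b&(h>.125)&(h<.138); print('tower',rect(X[m]))
    m=b&(h>.085)&(h<.102); print('rim',rect(X[m]))
    m=b&(h>zt-.075)&(h<zt+.01)&(~k)&(h>.14); print('hooks',rect(X[m]),np.nanpercentile(h[m],[5,50,95]))
    b=(x>.4)&(x<.65)&(y<.13)&(y>-.1)&up
    m=b&(h>.044)&(h<.054); print('baskrim',rect(X[m]))
    m=b&(h>.082)&(h<.105); print('handle',rect(X[m]))
    m=b&(h>.075)&(h<.11)&(hsv[...,2]<50); print('sleeve',rect(X[m]),np.nanmedian(X[m],0),np.nanpercentile(h[m],95))
    return X,im,K,V
if __name__=='__main__': import sys; meas(sys.argv[1])
E
python3 tm.py w2.npz; python3 plan.py .5935 .2965 .24 -74
```

```text
knob (array([0.5916, 0.2981]), array([29.4067, 29.6744]), 80.3880844116211) top z 0.21348021322812022
tower (array([0.6117, 0.2982]), array([92.467 , 31.3697]), 84.44454193115234)
rim (array([0.5432, 0.2055]), array([199.1779, 380.8759]), 39.16728210449219)
hooks (array([0.5378, 0.2825]), array([143.3875,  84.9912]), 16.154722213745117) [0.162  0.1665 0.2069]
baskrim (array([0.5096, 0.0256]), array([ 81.5432, 147.2689]), 15.62061882019043)
handle (array([0.561 , 0.0402]), array([ 22.9341, 144.5145]), 14.776510238647461)
sleeve (array([0.5712, 0.019 ]), array([13.0005, 85.1553]), 12.048362731933594) [0.5669 0.0415 0.0932] 0.09517535985249398
t 4.4 to [0.5935, 0.2965, 0.24] -74.0 shift cm [16.01  9.79 -0.24] turn [-0.1 -0.  -0. ] rows>= 3.0 q [ 0.39  0.29  1.22 -0.    1.63  1.68]
```

Call:
step_arm(
  commands="11 9.67 -0.35 0 0 0 0;11 9.67 -0.35 0 0 0 0;11 9.67 -0.35 0 0 0 0;11 9.67 -0.35 0 0 0 0;16 9.67 -0.35 0 0 0 0;20 9.67 -0.35 0 0 0 0;20 9.67 -0.35 0 0 0 0;20 9.67 -0.35 0 0 0 255;20 9.67 -0.35 0 0 0 255;20 9.67 -0.35 0 0 0 255;20 9.67 -0.35 0 0 0 255;20 9.67 -0.35 0 0 0 255;20 9.67 -0.35 0 0 0 255",
  newtons=40,
)

```text
time_s: 6.0
eef_pos: [0.5919, 0.2979, 0.2029]
ee_rot: [[-0.0, 0.961, 0.275], [-0.0, 0.275, -0.961], [-1.0, -0.0, -0.0]]
wrist_force: [-0.1, 0.5, -0.6]
finger_gap: 0.374
```

Call:
step_arm(
  commands="0 0 0 0 0 0 255;-1 0 0 0 0 0 255;-2 0 0 0 0 0 255;-3 0 0 0 0 0 255;-4 0 0 0 0 0 255;-4.5 0 0 0 0 0 255;-4.5 0 0 0 0 0 255",
)

```text
time_s: 6.88
eef_pos: [0.5918, 0.2982, 0.248]
ee_rot: [[-0.0, 0.961, 0.276], [0.0, 0.276, -0.961], [-1.0, 0.0, -0.0]]
wrist_force: [-1.9, 5.0, -0.7]
finger_gap: 0.341
```

Call:
step_arm(
  commands="-0.4 0 0 0 0 0 255;-0.6 0 0 0 0 0 255;-0.6 0 0 0 0 0 255",
)

```text
time_s: 7.25
eef_pos: [0.5918, 0.2981, 0.2533]
ee_rot: [[-0.001, 0.961, 0.276], [0.0, 0.276, -0.961], [-1.0, -0.0, -0.0]]
wrist_force: [1.3, 5.9, -9.5]
finger_gap: 0.346
```

Call:
step_arm(
  commands="-0.2 0 0 0 0 0 255;-0.4 0 0 0 0 0 255;-0.4 0 0 0 0 0 255",
)

```text
time_s: 7.62
eef_pos: [0.5914, 0.298, 0.2542]
ee_rot: [[-0.004, 0.961, 0.275], [-0.001, 0.275, -0.961], [-1.0, -0.004, -0.0]]
wrist_force: [11.5, 10.6, -40.1]
finger_gap: 0.347
```

Call:
step_arm(
  commands="0.3 0 0 0 0 0 150;0.3 0 0 0 0 0 0;0.3 0 0 0 0 0 0;0.3 0 0 0 0 0 0;0.3 0 0 0 0 0 0;-5 0 0 0 0 0 0;-10 0 0 0 0 0 0;-11 0 0 0 0 0 0;-11 0 0 0 0 0 0",
)

```text
time_s: 8.75
eef_pos: [0.592, 0.298, 0.3681]
ee_rot: [[0.001, 0.961, 0.275], [0.0, 0.275, -0.961], [-1.0, 0.001, -0.0]]
wrist_force: [0.4, -0.5, -1.6]
finger_gap: 1.002
```

```bash
python3 - <<'E'
from h import *
st(); im,d,K,V=shot('wrist','w3'); np.savez('w3.npz',im=im,d=d,K=K,V=V)
E
python3 tm.py w3.npz; python3 plan.py .4565 -.270 .12 7.6
```

```text
t 8.75 pos [0.592  0.298  0.3681] F [ 0.4226 -0.4595 -1.6235] gap 1.0024638815789615
[[ 0.0008  0.9613  0.2755]
 [ 0.0003  0.2755 -0.9613]
 [-1.      0.0009 -0.0001]]
knob (array([0.5946, 0.2985]), array([26.6246, 29.3999]), 16.18921661376953) top z 0.2637471361315571
tower (array([0.5944, 0.3174]), array([37.8   , 63.2615]), 25.874462127685547)
rim (array([0.6066, 0.2303]), array([135.0233, 335.3268]), 30.937807083129883)
hooks (array([0.5947, 0.2989]), array([26.2042, 31.149 ]), 12.183911323547363) [0.2079 0.215  0.2609]
baskrim (array([0., 0.]), array([0., 0.]), 0.0)
handle (array([0., 0.]), array([0., 0.]), 0.0)
sleeve (array([0., 0.]), array([0., 0.]), 0.0) [nan nan nan] nan
t 8.8 to [0.4565, -0.27, 0.12] 7.6 shift cm [ 24.43 -28.6   50.86] turn [-81.6  -0.    0.1] rows>= 10.1 q [0.38 0.47 1.04 0.   1.64 1.67]
  return np.nanmean(a, axis, out=out, keepdims=keepdims)
  return np.nanmean(a, axis, out=out, keepdims=keepdims)
```

View pics/w3.png

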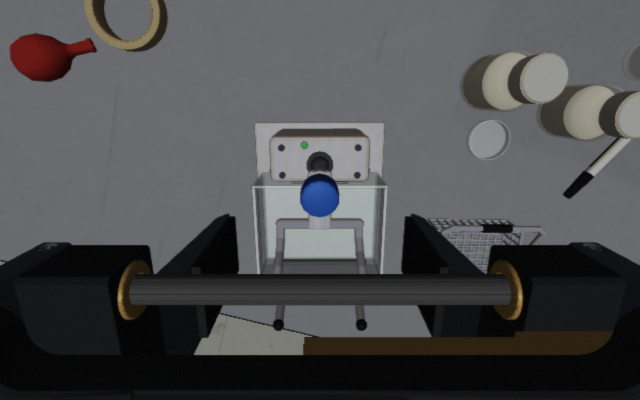

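Call:
step_arm(
  commands="4 -28.6 50.9 -81.6 0 0.1 0;4 -28.6 50.9 -81.6 0 0.1 0;4 -28.6 50.9 -81.6 0 0.1 0;4 -28.6 50.9 -81.6 0 0.1 0;4 -28.6 50.9 -81.6 0 0.1 0;4 -28.6 50.9 -81.6 0 0.1 0;4 -28.6 50.9 -81.6 0 0.1 165;4 -28.6 50.9 -81.6 0 0.1 165;4 -28.6 50.9 -81.6 0 0.1 165;4 -28.6 50.9 -81.6 0 0.1 165;4 -28.6 50.9 -81.6 0 0.1 165;4 -28.6 50.9 -81.6 0 0.1 165;18.5 -28.6 50.9 -81.6 0 0.1 165;18.5 -28.6 50.9 -81.6 0 0.1 165;18.5 -28.6 50.9 -81.6 0 0.1 165;18.5 -28.6 50.9 -81.6 0 0.1 165",
)

```text
time_s: 10.8
eef_pos: [0.4568, -0.268, 0.1816]
ee_rot: [[-0.002, -0.134, 0.991], [0.004, 0.991, 0.134], [-1.0, 0.004, -0.001]]
wrist_force: [0.1, -0.8, 0.6]
finger_gap: 0.356
```

```bash
cat > bm.py <<'E'
from m import *
import sys
f=sys.argv[1]
st(); im,d,K,V=shot('wrist',f); np.savez(f+'.npz',im=im,d=d,K=K,V=V)
X=cloud(d,K,V); x,y,h=X[...,0],X[...,1],X[...,2]
hsv=cv2.cvtColor(im,cv2.COLOR_RGB2HSV)
b=(np.arange(400)<260)[:,None]
mb=((hsv[...,1]>70)&(hsv[...,2]>100)&(hsv[...,0]<25)&b&(h>-.02)).astype(np.uint8)
n,L,S,C=cv2.connectedComponentsWithStats(mb)
for i in range(1,n):
    if S[i,4]>150: print(' bolus px',C[i],rect(X[(L==i)&(h>.02)]),np.nanmedian(X[L==i],0),np.nanpercentile(h[L==i],90))
E
python3 bm.py w4
```

```text
t 10.8 pos [ 0.4568 -0.268   0.1816] F [ 0.1325 -0.8347  0.6498] gap 0.35559008007576487
[[-0.0019 -0.1337  0.991 ]
 [ 0.0037  0.991   0.1337]
 [-1.      0.0039 -0.0014]]
 bolus px [319.363  183.9464] (array([ 0.4565, -0.2691]), array([21.3119, 63.3595]), 7.031064033508301) [ 0.4563 -0.2667  0.0321] 0.03365292306543776
 bolus px [368.4799 184.6958] (array([ 0.5018, -0.2639]), array([21.806 , 63.0198]), 8.218268394470215) [ 0.5007 -0.2617  0.0321] 0.03367654713545384
```

View pics/w4.png

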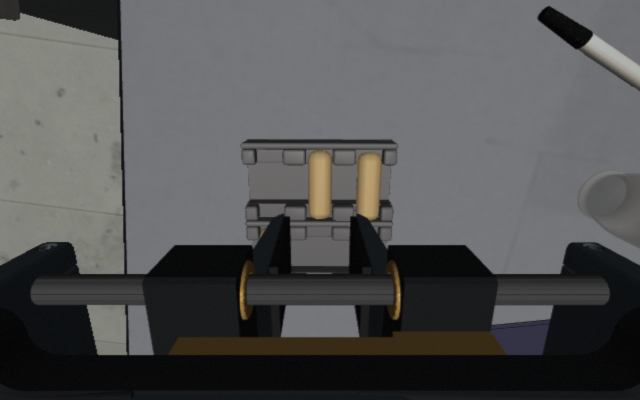

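Call:
step_arm(
  commands="6 -0.15 0 0 0 0 165;11 -0.15 0 0 0 0 165;15 -0.15 0 0 0 0 165;15 -0.15 0 0 0 0 165;15 -0.15 0 0 0 0 165;15 -0.15 0 0 0 0 255;15 -0.15 0 0 0 0 255;15 -0.15 0 0 0 0 255;15 -0.15 0 0 0 0 255",
  newtons=20,
)

```text
time_s: 11.98
eef_pos: [0.458, -0.2721, 0.0347]
ee_rot: [[0.003, -0.132, 0.991], [-0.0, 0.991, 0.132], [-1.0, -0.001, 0.002]]
wrist_force: [-4.2, -1.7, 13.4]
finger_gap: 0.24
```

```bash
python3 plan.py .4565 -.27 .20 7.6; python3 plan.py .505 -.005 .20 -75
```

```text
t 12.0 to [0.4565, -0.27, 0.2] 7.6 shift cm [-16.83   0.21  -0.08] turn [-0.   0.1  0. ] rows>= 2.7 q [-0.65  0.65  1.76  0.    0.72 -0.78]
t 12.0 to [0.505, -0.005, 0.2] -75.0 shift cm [-16.82  25.84   8.23] turn [82.6  0.1 -0.1] rows>= 7.7 q [-0.65  0.65  1.76  0.    0.72 -0.78]
```

Call:
step_arm(
  commands="-3 0 0 0 0 0 255;-8 0 0 0 0 0 255;-13 0 0 0 0 0 255;-17 25.8 8.2 82.6 0 0 255;-17 25.8 8.2 82.6 0 0 255;-17 25.8 8.2 82.6 0 0 255;-17 25.8 8.2 82.6 0 0 255;-17 25.8 8.2 82.6 0 0 255;-17 25.8 8.2 82.6 0 0 255;-17 25.8 8.2 82.6 0 0 255;-17 25.8 8.2 82.6 0 0 255;-17 25.8 8.2 82.6 0 0 255;-17 25.8 8.2 82.6 0 0 255;-17 25.8 8.2 82.6 0 0 255",
)

```text
time_s: 13.72
eef_pos: [0.5046, -0.0051, 0.2039]
ee_rot: [[0.002, 0.966, 0.26], [0.001, 0.26, -0.966], [-1.0, 0.002, -0.001]]
wrist_force: [0.1, -0.4, -0.2]
finger_gap: 0.238
```

```bash
cat > bk.py <<'E'
from m import *
import sys
f=sys.argv[1]
st(); im,d,K,V=shot('wrist',f); np.savez(f+'.npz',im=im,d=d,K=K,V=V)
X=cloud(d,K,V); x,y,h=X[...,0],X[...,1],X[...,2]
b=(np.arange(400)<215)[:,None]&(y>-.15)&(y<.13)&(x>.38)&(x<.7)
for lo,hi in [(.044,.054),(.082,.1)]:
    m=(b&(h>lo)&(h<hi)); print(lo,rect(X[m]),m.sum())
hsv=cv2.cvtColor(im,cv2.COLOR_RGB2HSV); m=b&(h>.08)&(h<.11)&(hsv[...,2]<50); print('sleeve',rect(X[m]),np.nanmedian(X[m],0),m.sum())
E
python3 bk.py w5
```

```text
t 13.72 pos [ 0.5046 -0.0051  0.2039] F [ 0.0628 -0.4028 -0.2003] gap 0.23758282153451396
[[ 0.0017  0.9655  0.2603]
 [ 0.0012  0.2603 -0.9655]
 [-1.      0.002  -0.0007]]
0.044 (array([0.508 , 0.0249]), array([ 83.5141, 146.6445]), 14.96911334991455) 1857
0.082 (array([0.5602, 0.0386]), array([ 24.8429, 145.2752]), 14.821434020996094) 2523
sleeve (array([0.566 , 0.0404]), array([11.0621, 39.1051]), 15.124359130859375) [0.5664 0.0401 0.0936] 824
```

View pics/w5.png

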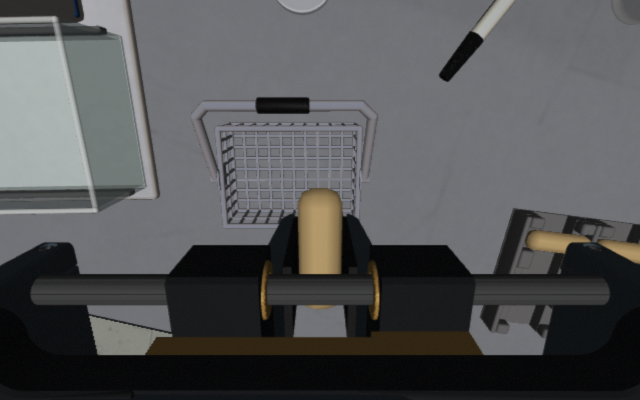

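Call:
step_arm(
  commands="6 0 0.2 0 0 0 255;11 0 0.2 0 0 0 255;14 0 0.2 0 0 0 255;16 0 0.2 0 0 0 255;17.5 0 0.2 0 0 0 255;17.5 0 0.2 0 0 0 255",
)

```text
time_s: 14.52
eef_pos: [0.5049, -0.0068, 0.0278]
ee_rot: [[-0.0, 0.966, 0.259], [0.002, 0.259, -0.966], [-1.0, 0.0, -0.002]]
wrist_force: [-0.4, -0.2, -0.0]
finger_gap: 0.237
```

Call:
step_arm(
  commands="0 0 0 0 0 0 177;0 0 0 0 0 0 177;0 0 0 0 0 0 177;-4 0 0 0 0 0 177;-10 0 0 0 0 0 165;-15 0 0 0 0 0 165;-18 0 0 0 0 0 165;-18 0 0 0 0 0 165;-18 0 0 0 0 0 165",
)

```text
time_s: 15.65
eef_pos: [0.5047, -0.007, 0.2079]
ee_rot: [[0.0, 0.966, 0.259], [0.001, 0.259, -0.966], [-1.0, 0.001, -0.001]]
wrist_force: [-0.2, -1.3, -0.7]
finger_gap: 0.349
```

```bash
python3 bk.py w6; python3 plan.py .5020 -.2645 .12 7.6
```

```text
t 15.65 pos [ 0.5047 -0.007   0.2079] F [-0.1803 -1.2856 -0.7103] gap 0.349122670968553
[[ 0.0004  0.966   0.2587]
 [ 0.0014  0.2587 -0.966 ]
 [-1.      0.0007 -0.0013]]
0.044 (array([0.5072, 0.0244]), array([ 84.9683, 146.8254]), 15.01370620727539) 1836
0.082 (array([0.5603, 0.0388]), array([ 23.6447, 144.6794]), 15.393670082092285) 2408
sleeve (array([0.5662, 0.0404]), array([11.1718, 39.3   ]), 15.055380821228027) [0.5665 0.0404 0.0935] 806
t 15.7 to [0.502, -0.2645, 0.12] 7.6 shift cm [ 8.41 -6.9  24.82] turn [-82.6  -0.1  -0.1] rows>= 7.7 q [-0.13  0.36  1.67  0.    1.11  1.18]
```

View pics/w6.png

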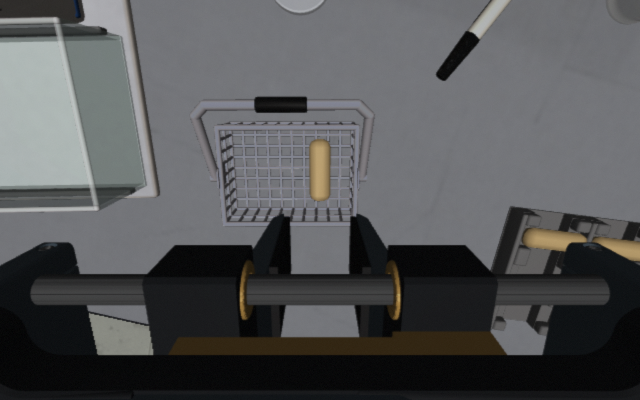

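Call:
step_arm(
  commands="2 -6.9 24.8 -82.6 0 0 165;2 -6.9 24.8 -82.6 0 0 165;2 -6.9 24.8 -82.6 0 0 165;2 -6.9 24.8 -82.6 0 0 165;2 -6.9 24.8 -82.6 0 0 165;2 -6.9 24.8 -82.6 0 0 165;2 -6.9 24.8 -82.6 0 0 165;2 -6.9 24.8 -82.6 0 0 165;6 -6.9 24.8 -82.6 0 0 165;10 -6.9 24.8 -82.6 0 0 165;12 -6.9 24.8 -82.6 0 0 165;12 -6.9 24.8 -82.6 0 0 165;12 -6.9 24.8 -82.6 0 0 165",
)

```text
time_s: 17.32
eef_pos: [0.5028, -0.2644, 0.0882]
ee_rot: [[0.001, -0.132, 0.991], [0.001, 0.991, 0.132], [-1.0, 0.001, 0.001]]
wrist_force: [-0.9, -0.0, 0.5]
finger_gap: 0.352
```

```bash
python3 plan.py .5020 -.2645 .0315 7.6
```

```text
t 17.3 to [0.502, -0.2645, 0.0315] 7.6 shift cm [ 5.37 -0.01 -0.09] turn [-0.   0.1 -0.1] rows>= 0.9 q [-0.59  0.6   1.64  0.    0.9  -0.72]
```

Call:
step_arm(
  commands="3 0 0 0 0 0 165;5.2 0 0 0 0 0 165;5.2 0 0 0 0 0 165;5.2 0 0 0 0 0 165;5.2 0 0 0 0 0 255;5.2 0 0 0 0 0 255;5.2 0 0 0 0 0 255;5.2 0 0 0 0 0 255",
)

```text
time_s: 18.32
eef_pos: [0.5032, -0.2646, 0.037]
ee_rot: [[0.002, -0.132, 0.991], [0.0, 0.991, 0.132], [-1.0, 0.0, 0.002]]
wrist_force: [0.0, 0.4, 9.5]
finger_gap: 0.238
```

```bash
python3 plan.py .489 .0508 .20 -75
```

```text
t 18.3 to [0.489, 0.0508, 0.2] -75.0 shift cm [-16.59  31.45   2.79] turn [82.6  0.1 -0.1] rows>= 7.7 q [-0.59  0.68  1.67  0.    0.79 -0.72]
```

Call:
step_arm(
  commands="-3 0 0 0 0 0 255;-8 0 0 0 0 0 255;-13 0 0 0 0 0 255;-16.6 31.45 2.8 82.6 0 0 255;-16.6 31.45 2.8 82.6 0 0 255;-16.6 31.45 2.8 82.6 0 0 255;-16.6 31.45 2.8 82.6 0 0 255;-16.6 31.45 2.8 82.6 0 0 255;-16.6 31.45 2.8 82.6 0 0 255;-16.6 31.45 2.8 82.6 0 0 255;-16.6 31.45 2.8 82.6 0 0 255;-16.6 31.45 2.8 82.6 0 0 255;-16.6 31.45 2.8 82.6 0 0 255;-16.6 31.45 2.8 82.6 0 0 255;-16.6 31.45 2.8 82.6 0 0 255",
)

```text
time_s: 20.2
eef_pos: [0.4888, 0.051, 0.2025]
ee_rot: [[0.001, 0.966, 0.259], [0.001, 0.259, -0.966], [-1.0, 0.001, -0.001]]
wrist_force: [-0.2, 0.2, 0.4]
finger_gap: 0.235
```

```bash
python3 bk.py w7; python3 plan.py .489 .0508 .028 -75
```

```text
t 20.2 pos [0.4888 0.051  0.2025] F [-0.176   0.1903  0.4175] gap 0.23468917320727345
[[ 0.001   0.9658  0.2594]
 [ 0.0014  0.2594 -0.9658]
 [-1.      0.0013 -0.0011]]
0.044 (array([0.5081, 0.0248]), array([ 83.5216, 146.9862]), 15.157443046569824) 2016
0.082 (array([0.5605, 0.039 ]), array([ 24.4071, 145.2002]), 14.440776824951172) 2570
sleeve (array([0.5662, 0.0403]), array([10.9535, 39.406 ]), 15.100817680358887) [0.5662 0.0406 0.0935] 846
t 20.2 to [0.489, 0.0508, 0.028] -75.0 shift cm [17.15 -0.01  0.04] turn [ 0.  -0.1 -0.1] rows>= 2.7 q [-0.02  0.35  1.71  0.    1.08  1.29]
```

View pics/w7.png

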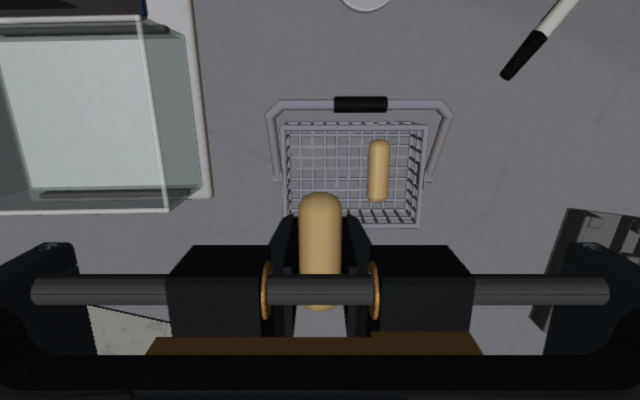

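Call:
step_arm(
  commands="6 0 0 0 0 0 255;11 0 0 0 0 0 255;14 0 0 0 0 0 255;16 0 0 0 0 0 255;17.2 0 0 0 0 0 255;17.2 0 0 0 0 0 255;17.2 0 0 0 0 0 177;17.2 0 0 0 0 0 177;17.2 0 0 0 0 0 177;13 0 0 0 0 0 177;7 0 0 0 0 0 165;2 0 0 0 0 0 165;0 0 0 0 0 0 165;0 0 0 0 0 0 165;0 0 0 0 0 0 165",
)

```text
time_s: 22.12
eef_pos: [0.4883, 0.051, 0.2016]
ee_rot: [[-0.0, 0.966, 0.259], [0.001, 0.259, -0.966], [-1.0, 0.0, -0.001]]
wrist_force: [-0.4, 0.5, -0.5]
finger_gap: 0.356
```

```bash
python3 bk.py w8; python3 plan.py .5118 -.3382 .10 7.6
```

```text
t 22.12 pos [0.4883 0.051  0.2016] F [-0.3596  0.4665 -0.5405] gap 0.3560739915119645
[[-0.0001  0.966   0.2586]
 [ 0.0014  0.2586 -0.966 ]
 [-1.      0.0002 -0.0014]]
0.044 (array([0.5079, 0.0248]), array([ 84.2653, 146.9105]), 15.133984565734863) 2030
0.082 (array([0.5602, 0.0392]), array([ 24.3739, 144.4369]), 15.371578216552734) 2554
sleeve (array([0.5662, 0.0405]), array([10.8648, 39.3325]), 15.072840690612793) [0.5664 0.0405 0.0935] 845
t 22.2 to [0.5118, -0.3382, 0.1] 7.6 shift cm [ 9.78 -7.78 38.22] turn [-82.6  -0.1  -0. ] rows>= 7.7 q [-0.02  0.35  1.71  0.    1.08  1.29]
```

View pics/w8.png

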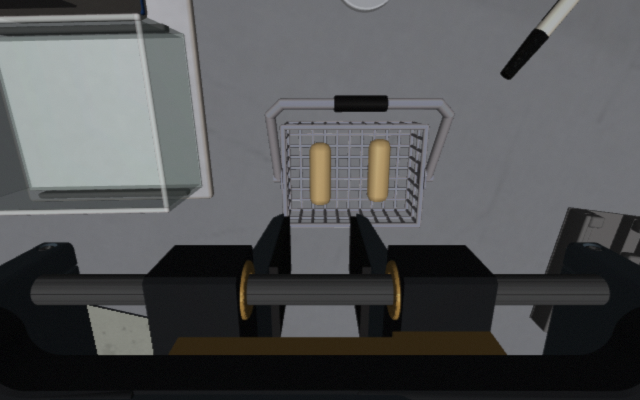

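Call:
step_arm(
  commands="1 -7.8 38.2 -82.6 0 0 165;1 -7.8 38.2 -82.6 0 0 165;1 -7.8 38.2 -82.6 0 0 165;1 -7.8 38.2 -82.6 0 0 165;1 -7.8 38.2 -82.6 0 0 165;1 -7.8 38.2 -82.6 0 0 165;1 -7.8 38.2 -82.6 0 0 165;1 -7.8 38.2 -82.6 0 0 165;4 -7.8 38.2 -82.6 0 0 165;8 -7.8 38.2 -82.6 0 0 165;11 -7.8 38.2 -82.6 0 0 165;11 -7.8 38.2 -82.6 0 0 165;11 -7.8 38.2 -82.6 0 0 165;11 -7.8 38.2 -82.6 0 0 165",
)

```text
time_s: 23.92
eef_pos: [0.5129, -0.3385, 0.0931]
ee_rot: [[0.002, -0.132, 0.991], [0.0, 0.991, 0.132], [-1.0, -0.0, 0.002]]
wrist_force: [-0.1, -0.7, -0.6]
finger_gap: 0.351
```

```bash
python3 plan.py .5115 -.3384 .0315 7.6
```

```text
t 23.9 to [0.5115, -0.3384, 0.0315] 7.6 shift cm [ 5.86  0.03 -0.15] turn [-0.   0.1  0. ] rows>= 0.9 q [-0.68  0.64  1.52  0.    0.98 -0.81]
```

Call:
step_arm(
  commands="3 0 -0.1 0 0 0 165;5.7 0 -0.1 0 0 0 165;5.7 0 -0.1 0 0 0 165;5.7 0 -0.1 0 0 0 165;5.7 0 -0.1 0 0 0 255;5.7 0 -0.1 0 0 0 255;5.7 0 -0.1 0 0 0 255;5.7 0 -0.1 0 0 0 255",
)

```text
time_s: 24.92
eef_pos: [0.512, -0.3385, 0.0361]
ee_rot: [[0.002, -0.132, 0.991], [0.0, 0.991, 0.132], [-1.0, -0.0, 0.002]]
wrist_force: [-1.1, 1.1, 9.0]
finger_gap: 0.236
```

```bash
python3 plan.py .497 .0219 .20 -75
```

```text
t 24.9 to [0.497, 0.0219, 0.2] -75.0 shift cm [-16.69  35.92   3.32] turn [82.6  0.1 -0.1] rows>= 7.7 q [-0.68  0.72  1.55  0.    0.87 -0.82]
```

Call:
step_arm(
  commands="-3 0 0 0 0 0 255;-8 0 0 0 0 0 255;-13 0 0 0 0 0 255;-16.7 35.9 3.3 82.6 0 0 255;-16.7 35.9 3.3 82.6 0 0 255;-16.7 35.9 3.3 82.6 0 0 255;-16.7 35.9 3.3 82.6 0 0 255;-16.7 35.9 3.3 82.6 0 0 255;-16.7 35.9 3.3 82.6 0 0 255;-16.7 35.9 3.3 82.6 0 0 255;-16.7 35.9 3.3 82.6 0 0 255;-16.7 35.9 3.3 82.6 0 0 255;-16.7 35.9 3.3 82.6 0 0 255;-16.7 35.9 3.3 82.6 0 0 255;-16.7 35.9 3.3 82.6 0 0 255;-16.7 35.9 3.3 82.6 0 0 255",
)

```text
time_s: 26.92
eef_pos: [0.4966, 0.0218, 0.2024]
ee_rot: [[0.001, 0.966, 0.259], [0.001, 0.259, -0.966], [-1.0, 0.001, -0.001]]
wrist_force: [1.3, -0.1, -1.1]
finger_gap: 0.238
```

```bash
python3 bk.py w9; python3 plan.py .497 .0219 .043 -75
```

```text
t 26.93 pos [0.4966 0.0218 0.2024] F [ 1.3483 -0.1065 -1.0519] gap 0.23837852400899154
[[ 0.0009  0.9659  0.2589]
 [ 0.0013  0.2589 -0.9659]
 [-1.      0.0012 -0.0011]]
0.044 (array([0.508 , 0.0251]), array([ 83.4369, 147.0661]), 14.967705726623535) 1965
0.082 (array([0.5602, 0.0387]), array([ 24.6846, 144.518 ]), 15.386679649353027) 2566
sleeve (array([0.5663, 0.0405]), array([11.6682, 39.6113]), 15.027828216552734) [0.5666 0.0402 0.0935] 886
t 27.0 to [0.497, 0.0219, 0.043] -75.0 shift cm [15.63  0.03  0.02] turn [-0.  -0.1 -0.1] rows>= 2.5 q [-0.08  0.36  1.7   0.    1.09  1.23]
```

View pics/w9.png

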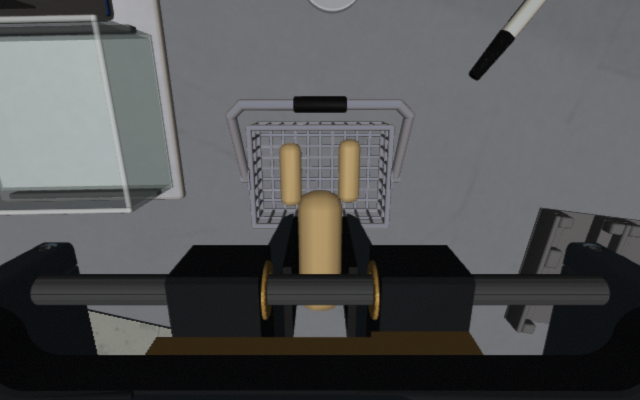

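Call:
step_arm(
  commands="6 0 0 0 0 0 255;11 0 0 0 0 0 255;14 0 0 0 0 0 255;15.6 0 0 0 0 0 255;15.6 0 0 0 0 0 255;15.6 0 0 0 0 0 255;15.6 0 0 0 0 0 170;15.6 0 0 0 0 0 170;15.6 0 0 0 0 0 170;12 0 0 0 0 0 170;7 0 0 0 0 0 165;2 0 0 0 0 0 165;0 0 0 0 0 0 165;0 0 0 0 0 0 165;0 0 0 0 0 0 165",
)

```text
time_s: 28.85
eef_pos: [0.496, 0.0219, 0.2015]
ee_rot: [[-0.0, 0.966, 0.259], [0.001, 0.259, -0.966], [-1.0, 0.0, -0.001]]
wrist_force: [-1.0, -0.1, -0.2]
finger_gap: 0.356
```

```bash
python3 bk.py w10; python3 plan.py .4205 -.3505 .10 7.6
```

```text
t 28.85 pos [0.496  0.0219 0.2015] F [-0.9926 -0.1471 -0.1994] gap 0.3557511892212075
[[-0.0003  0.966   0.2586]
 [ 0.0015  0.2586 -0.966 ]
 [-1.      0.0001 -0.0015]]
0.044 (array([0.5079, 0.0249]), array([ 84.2913, 147.0904]), 15.191380500793457) 2023
0.082 (array([0.5602, 0.039 ]), array([ 24.4367, 145.0058]), 15.363313674926758) 2556
sleeve (array([0.5662, 0.0403]), array([10.8779, 38.6704]), 15.037089347839355) [0.5663 0.0404 0.0935] 840
t 28.9 to [0.4205, -0.3505, 0.1] 7.6 shift cm [  9.78 -16.92  34.04] turn [-82.6  -0.1  -0. ] rows>= 7.7 q [-0.08  0.36  1.7   0.    1.09  1.23]
```

View pics/w10.png

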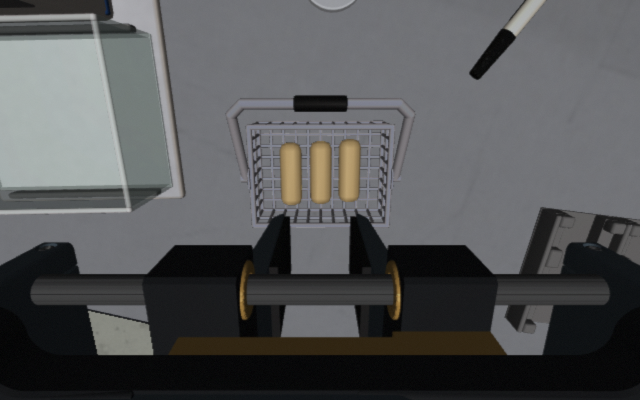

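Call:
step_arm(
  commands="1 -16.9 34.0 -82.6 0 0 165;1 -16.9 34.0 -82.6 0 0 165;1 -16.9 34.0 -82.6 0 0 165;1 -16.9 34.0 -82.6 0 0 165;1 -16.9 34.0 -82.6 0 0 165;1 -16.9 34.0 -82.6 0 0 165;1 -16.9 34.0 -82.6 0 0 165;1 -16.9 34.0 -82.6 0 0 165;4 -16.9 34.0 -82.6 0 0 165;8 -16.9 34.0 -82.6 0 0 165;11 -16.9 34.0 -82.6 0 0 165;11 -16.9 34.0 -82.6 0 0 165;11 -16.9 34.0 -82.6 0 0 165;11 -16.9 34.0 -82.6 0 0 165",
)

```text
time_s: 30.65
eef_pos: [0.4218, -0.3506, 0.0929]
ee_rot: [[0.002, -0.132, 0.991], [0.0, 0.991, 0.132], [-1.0, -0.0, 0.002]]
wrist_force: [1.0, -0.1, 0.6]
finger_gap: 0.353
```

```bash
python3 plan.py .4200 -.3506 .0315 7.6
```

```text
t 30.6 to [0.42, -0.3506, 0.0315] 7.6 shift cm [ 5.84  0.02 -0.19] turn [-0.   0.1  0. ] rows>= 0.9 q [-0.8   0.57  1.69  0.    0.88 -0.94]
```

Call:
step_arm(
  commands="3 0 -0.1 0 0 0 165;5.7 0 -0.1 0 0 0 165;5.7 0 -0.1 0 0 0 165;5.7 0 -0.1 0 0 0 165;5.7 0 -0.1 0 0 0 255;5.7 0 -0.1 0 0 0 255;5.7 0 -0.1 0 0 0 255;5.7 0 -0.1 0 0 0 255",
)

```text
time_s: 31.65
eef_pos: [0.4209, -0.3506, 0.0359]
ee_rot: [[0.002, -0.132, 0.991], [0.0, 0.991, 0.132], [-1.0, -0.0, 0.002]]
wrist_force: [-1.2, 0.9, 9.6]
finger_gap: 0.24
```

```bash
python3 plan.py .4930 .0365 .20 -75
```

```text
t 31.6 to [0.493, 0.0365, 0.2] -75.0 shift cm [-16.69  37.42  12.3 ] turn [82.6  0.1 -0.1] rows>= 7.7 q [-0.8   0.66  1.73  0.    0.75 -0.94]
```

Call:
step_arm(
  commands="-3 0 0 0 0 0 255;-8 0 0 0 0 0 255;-13 0 0 0 0 0 255;-16.7 37.4 12.3 82.6 0 0 255;-16.7 37.4 12.3 82.6 0 0 255;-16.7 37.4 12.3 82.6 0 0 255;-16.7 37.4 12.3 82.6 0 0 255;-16.7 37.4 12.3 82.6 0 0 255;-16.7 37.4 12.3 82.6 0 0 255;-16.7 37.4 12.3 82.6 0 0 255;-16.7 37.4 12.3 82.6 0 0 255;-16.7 37.4 12.3 82.6 0 0 255;-16.7 37.4 12.3 82.6 0 0 255;-16.7 37.4 12.3 82.6 0 0 255;-16.7 37.4 12.3 82.6 0 0 255;-16.7 37.4 12.3 82.6 0 0 255",
)

```text
time_s: 33.65
eef_pos: [0.4928, 0.0364, 0.2024]
ee_rot: [[0.001, 0.966, 0.259], [0.001, 0.259, -0.966], [-1.0, 0.001, -0.001]]
wrist_force: [0.2, -0.1, 0.0]
finger_gap: 0.243
```

```bash
python3 bk.py w11; python3 plan.py .493 .0365 .0435 -75
```

```text
t 33.65 pos [0.4928 0.0364 0.2024] F [ 0.1943 -0.1222  0.0373] gap 0.24305302443878013
[[ 0.0008  0.9659  0.2591]
 [ 0.0014  0.2591 -0.9659]
 [-1.      0.0012 -0.0011]]
0.044 (array([0.5082, 0.0245]), array([ 83.4732, 147.1127]), 15.019464492797852) 2012
0.082 (array([0.5602, 0.0389]), array([ 24.6883, 145.1974]), 14.760704040527344) 2565
sleeve (array([0.5661, 0.0405]), array([10.9609, 39.7243]), 15.072897911071777) [0.5663 0.0405 0.0935] 843
t 33.7 to [0.493, 0.0365, 0.0435] -75.0 shift cm [15.59  0.01  0.01] turn [ 0.  -0.1 -0.1] rows>= 2.5 q [-0.05  0.35  1.71  0.    1.08  1.26]
```

View pics/w11.png

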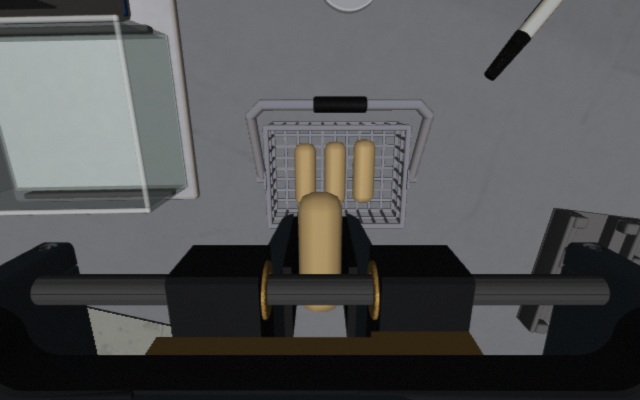

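Then back up, opening wider for the handle.

Call:
step_arm(
  commands="6 0 0 0 0 0 255;11 0 0 0 0 0 255;14 0 0 0 0 0 255;15.6 0 0 0 0 0 255;15.6 0 0 0 0 0 255;15.6 0 0 0 0 0 255;15.6 0 0 0 0 0 175;15.6 0 0 0 0 0 175;15.6 0 0 0 0 0 175;12 0 0 0 0 0 175;7 0 0 0 0 0 165;2 0 0 0 0 0 165;-3 0 0 0 0 0 140;-5 0 0 0 0 0 140;-5 0 0 0 0 0 140;-5 0 0 0 0 0 140",
)

```text
time_s: 35.7
eef_pos: [0.4922, 0.0365, 0.2515]
ee_rot: [[-0.0, 0.966, 0.259], [0.001, 0.259, -0.966], [-1.0, -0.0, -0.001]]
wrist_force: [-0.1, 0.4, -0.4]
finger_gap: 0.449
```

```bash
python3 bk.py w12; python3 plan.py .5663 .0403 .17 15
```

```text
t 35.7 pos [0.4922 0.0365 0.2515] F [-0.0604  0.3723 -0.4352] gap 0.4489426244741667
[[-0.0004  0.966   0.2587]
 [ 0.0014  0.2587 -0.966 ]
 [-1.     -0.0001 -0.0015]]
0.044 (array([0.5013, 0.0231]), array([ 97.7108, 146.6914]), 15.072887420654297) 2139
0.082 (array([0.5599, 0.0388]), array([ 25.4743, 145.1779]), 14.67190933227539) 1760
sleeve (array([0.5663, 0.0406]), array([10.2865, 38.8844]), 15.051095962524414) [0.5663 0.0407 0.0935] 579
t 35.8 to [0.5663, 0.0403, 0.17] 15.0 shift cm [7.82 7.27 1.57] turn [-90.   -0.1  -0. ] rows>= 8.4 q [-0.05  0.29  1.64  0.    1.21  1.26]
```

View pics/w12.png

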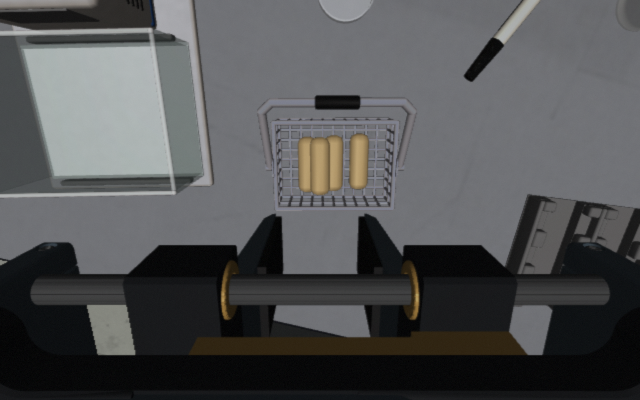

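Call:
step_arm(
  commands="6 7.27 1.6 -90 0 0 140;6 7.27 1.6 -90 0 0 140;6 7.27 1.6 -90 0 0 140;6 7.27 1.6 -90 0 0 140;6 7.27 1.6 -90 0 0 140;6 7.27 1.6 -90 0 0 140;6 7.27 1.6 -90 0 0 140;6 7.27 1.6 -90 0 0 140;6 7.27 1.6 -90 0 0 140;7.8 7.27 1.6 -90 0 0 140;7.8 7.27 1.6 -90 0 0 140;7.8 7.27 1.6 -90 0 0 140",
)

```text
time_s: 37.25
eef_pos: [0.567, 0.04, 0.1742]
ee_rot: [[-0.0, -0.259, 0.966], [0.001, 0.966, 0.259], [-1.0, 0.001, 0.0]]
wrist_force: [-0.3, 0.9, 0.4]
finger_gap: 0.446
```

```bash
python3 bk.py w13; python3 plan.py .5663 .0405 .089 15
```

```text
t 37.25 pos [0.567  0.04   0.1742] F [-0.3005  0.8988  0.4204] gap 0.44602282947619676
[[-0.     -0.2586  0.966 ]
 [ 0.0014  0.966   0.2586]
 [-1.      0.0013  0.0003]]
0.044 (array([0.4944, 0.0482]), array([98.2765, 93.4148]), 14.896352767944336) 1991
0.082 (array([0.5552, 0.0726]), array([20.3809, 79.8543]), 24.80070686340332) 1593
sleeve (array([0.5643, 0.0475]), array([10.7076, 25.1479]), 15.307101249694824) [0.5644 0.0482 0.0935] 509
t 37.3 to [0.5663, 0.0405, 0.089] 15.0 shift cm [ 8.25  0.07 -0.08] turn [-0.   0.1 -0.1] rows>= 1.3 q [-0.04  0.48  1.56  0.    1.1  -0.3 ]
```

View pics/w13.png

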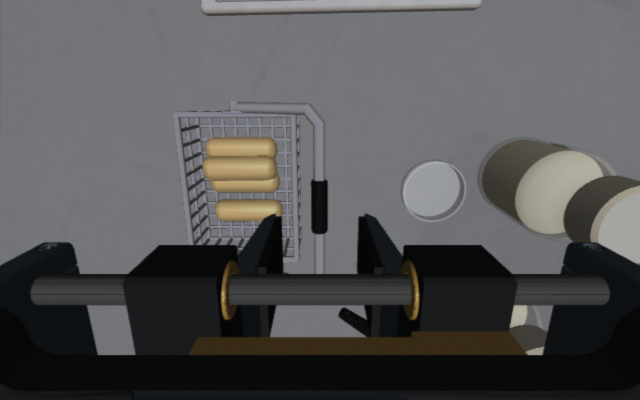

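Call:
step_arm(
  commands="4 0 0 0 0 0 140;7 0 -0.05 0 0 0 140;8.2 0 -0.05 0 0 0 140;8.2 0 -0.05 0 0 0 140;8.2 0 -0.05 0 0 0 140;8.2 0 -0.05 0 0 0 255;8.2 0 -0.05 0 0 0 255;8.2 0 -0.05 0 0 0 255;8.2 0 -0.05 0 0 0 255;8.2 0 -0.05 0 0 0 255",
  newtons=8,
)

```text
time_s: 38.55
eef_pos: [0.5668, 0.0399, 0.0925]
ee_rot: [[0.001, -0.259, 0.966], [0.001, 0.966, 0.259], [-1.0, 0.001, 0.001]]
wrist_force: [-0.7, -0.5, 4.5]
finger_gap: 0.126
```

Call:
step_arm(
  commands="-0.75 0 -0.5 0 0 0 255;-1.34 0 -1.07 0 0 0 255;-1.8 0 -1.6 0 0 0 255;-2.23 0 -2.14 0 0 0 255;-2.6 0 -2.7 0 0 0 255;-2.93 0 -3.35 0 0 0 255;-3.2 0 -4.0 0 0 0 255;-3.41 0 -4.66 0 0 0 255;-3.55 0 -5.2 0 0 0 255;-3.62 0 -5.75 0 0 0 255;-3.68 0 -6.25 0 0 0 255;-3.68 0 -6.7 0 0 0 255;-3.68 0 -6.7 0 0 0 255",
)

```text
time_s: 40.17
eef_pos: [0.5015, 0.0226, 0.129]
ee_rot: [[0.0, -0.259, 0.966], [0.001, 0.966, 0.259], [-1.0, 0.001, 0.001]]
wrist_force: [1.7, 0.8, -1.0]
finger_gap: 0.125
```

Run:
```python
from h import *
st(); im,d,K,V=shot('wrist','w14');im,d,K,V=shot('side','s1')
c=im[150:330,210:400]; cv2.imwrite('pics/s1c.png',cv2.resize(c,None,fx=3.2,fy=3.2,interpolation=cv2.INTER_CUBIC)[:,:,::-1])
```

```text
t 40.17 pos [0.5015 0.0226 0.129 ] F [ 1.6608  0.8192 -1.0269] gap 0.12476783419107067
[[ 0.0001 -0.2586  0.966 ]
 [ 0.0014  0.966   0.2586]
 [-1.      0.0013  0.0005]]
```

View pics/w14.png

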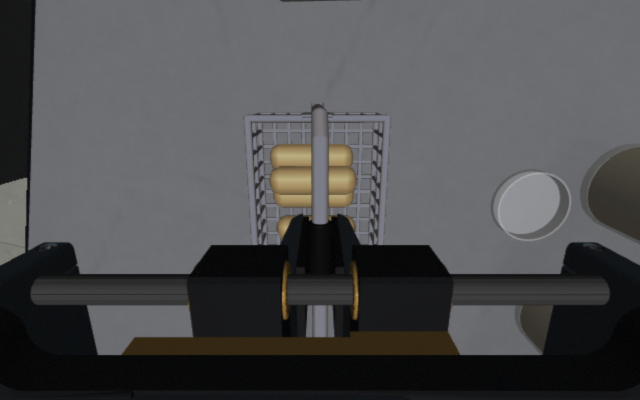

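View pics/s1c.png

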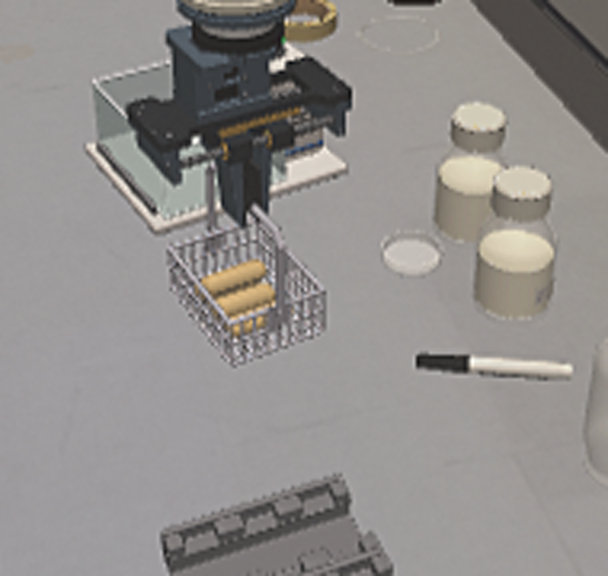

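```bash
python3 - <<'E'
from h import *
z=np.load('w2.npz'); im,d,K,V=z['im'],z['d'],z['K'],z['V']; X=cloud(d,K,V)
a=np.radians(16); R=np.array([[np.cos(a),np.sin(a)],[-np.sin(a),np.cos(a)]])
Q=(X[...,:2]-[.4908,.2682])@R.T; h=X[...,2]
dz=.05
for xx in range(-24,110,6):
    m=(abs(Q[...,0]*1000-xx)<3)&(abs(Q[...,1])<.06)&(h>.14)
    if m.sum(): 
        y=Q[m][:,1]*1000; print(xx,m.sum(),'y',y.min().round(),y.max().round(),'negmean',y[y<-20].mean().round(1) if (y<-20).any() else None,'pos',y[y>20].mean().round(1) if (y>20).any() else None,'h+dz',np.percentile(h[m],[5,50,95])+dz)
E
python3 plan.py .4208 .2481 .285 16
```

```text
-24 6 y -40.0 39.0 negmean -36.5 pos 37.4 h+dz [0.255  0.2554 0.2565]
-18 102 y -42.0 43.0 negmean -36.8 pos 38.4 h+dz [0.2541 0.2572 0.2587]
-12 150 y -41.0 45.0 negmean -36.7 pos 38.6 h+dz [0.237  0.246  0.2568]
-6 757 y -53.0 46.0 negmean -48.4 pos 42.9 h+dz [0.2346 0.483  0.4948]
0 1165 y -54.0 46.0 negmean -49.8 pos 43.3 h+dz [0.2355 0.4857 0.5009]
6 1388 y -53.0 46.0 negmean -50.6 pos 43.6 h+dz [0.2372 0.4874 0.5075]
12 1523 y -54.0 46.0 negmean -50.8 pos 43.8 h+dz [0.4326 0.4967 0.5145]
18 1962 y -54.0 46.0 negmean -50.8 pos 43.6 h+dz [0.4337 0.5036 0.5215]
24 5351 y -60.0 60.0 negmean -53.2 pos 46.2 h+dz [0.4377 0.4809 0.5295]
30 7149 y -60.0 60.0 negmean -42.8 pos 46.8 h+dz [0.522 0.536 0.551]
36 34947 y -60.0 60.0 negmean -41.0 pos 41.2 h+dz [0.5262 0.5459 0.5517]
42 12494 y -60.0 60.0 negmean -43.0 pos 44.1 h+dz [0.5208 0.5259 0.5431]
48 4468 y -60.0 60.0 negmean -55.1 pos 51.4 h+dz [0.5148 0.5261 0.533 ]
54 83 y -40.0 42.0 negmean -36.9 pos 38.6 h+dz [0.2133 0.2155 0.2177]
60 248 y -40.0 42.0 negmean -31.7 pos 32.7 h+dz [0.2111 0.2135 0.2153]
66 445 y -42.0 43.0 negmean -30.6 pos 31.4 h+dz [0.2108 0.2137 0.2158]
72 100 y -10.0 11.0 negmean None pos None h+dz [0.2132 0.2149 0.216 ]
78 120 y -10.0 11.0 negmean None pos None h+dz [0.2129 0.2149 0.2163]
84 99 y -10.0 11.0 negmean None pos None h+dz [0.213  0.2149 0.2163]
90 140 y -10.0 11.0 negmean None pos None h+dz [0.2135 0.2156 0.2629]
96 158 y -13.0 14.0 negmean None pos None h+dz [0.2603 0.2627 0.2642]
102 220 y -14.0 16.0 negmean None pos None h+dz [0.2615 0.2628 0.2643]
108 220 y -14.0 16.0 negmean None pos None h+dz [0.2611 0.2628 0.2643]
t 40.3 to [0.4208, 0.2481, 0.285] 16.0 shift cm [-15.87  23.89  -1.98] turn [-1.   0.  -0.1] rows>= 4.6 q [-0.07  0.47  1.77  0.    0.91 -0.34]
```

Call:
step_arm(
  commands="0 0 0 0 0 0 255;0 0 0 0 0 0 255;-1 0 0 0 0 0 255;-2 0 0 0 0 0 255;-4 0 0 0 0 0 255;-6 0 0 0 0 0 255;-8 0 0 0 0 0 255;-8 0 0 0 0 0 255;-8 0 0 0 0 0 255",
  newtons=45,
)

```text
time_s: 41.4
eef_pos: [0.5016, 0.0225, 0.2088]
ee_rot: [[0.0, -0.259, 0.966], [0.001, 0.966, 0.259], [-1.0, 0.001, 0.001]]
wrist_force: [-0.3, -0.1, -4.6]
finger_gap: 0.117
```

```bash
python3 - <<'E'
from h import *
st(); im,d,K,V=shot('side','s2')
c=im[110:290,210:400]; cv2.imwrite('pics/s2c.png',cv2.resize(c,None,fx=3.2,fy=3.2,interpolation=cv2.INTER_CUBIC)[:,:,::-1])
E
python3 plan.py .4208 .2481 .285 16
```

```text
t 41.4 pos [0.5016 0.0225 0.2088] F [-0.3028 -0.1322 -4.5671] gap 0.11656054774790393
[[ 0.0004 -0.2587  0.966 ]
 [ 0.0014  0.966   0.2587]
 [-1.      0.0012  0.0008]]
t 41.5 to [0.4208, 0.2481, 0.285] 16.0 shift cm [-7.92 23.89 -1.95] turn [-1.   0.  -0.1] rows>= 4.0 q [-0.08  0.35  1.68  0.    1.11 -0.34]
```

View pics/s2c.png

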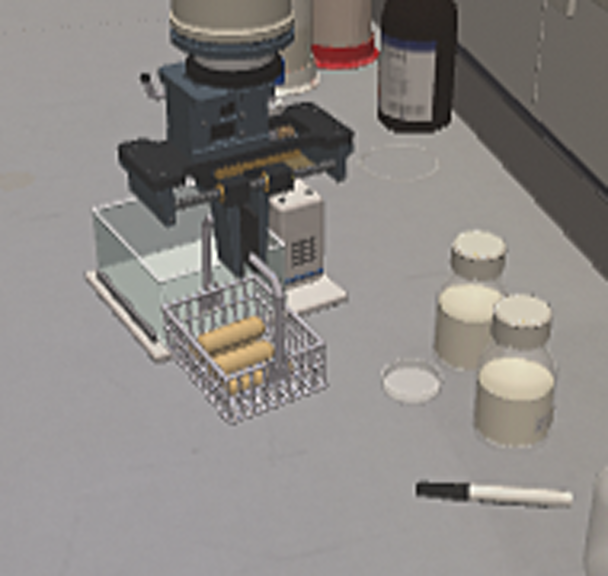

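Call:
step_arm(
  commands="-3 0 0 0 0 0 255;-6 0 -0.5 0 0 0 255;-7.9 1 -2 0 0 0 255;-7.9 3 -2 0 0 0 255;-7.9 5.5 -2 0 0 0 255;-7.9 8 -2 -0.3 0 0 255;-7.9 10.5 -2 -0.6 0 0 255;-7.9 13 -2 -1 0 0 255;-7.9 15.5 -2 -1 0 0 255;-7.9 18 -2 -1 0 0 255;-7.9 20 -2 -1 0 0 255;-7.9 22 -2 -1 0 0 255;-7.9 23 -2 -1 0 0 255;-7.9 23.7 -2 -1 0 0 255;-7.9 23.9 -2 -1 0 0 255;-7.9 23.9 -2 -1 0 0 255;-7.9 23.9 -2 -1 0 0 255",
)

```text
time_s: 43.58
eef_pos: [0.4209, 0.2477, 0.2884]
ee_rot: [[0.001, -0.275, 0.961], [0.001, 0.961, 0.275], [-1.0, 0.001, 0.001]]
wrist_force: [0.1, -0.8, -4.6]
finger_gap: 0.118
```

```bash
python3 - <<'E'
from h import *
st(); im,d,K,V=shot('side','s3')
c=im[90:270,190:380]; cv2.imwrite('pics/s3c.png',cv2.resize(c,None,fx=3.2,fy=3.2,interpolation=cv2.INTER_CUBIC)[:,:,::-1])
im,d,K,V=shot('wrist','w15'); np.savez('w15.npz',im=im,d=d,K=K,V=V)
E
python3 plan.py .4908 .2687 .280 16
```

```text
t 43.58 pos [0.4209 0.2477 0.2884] F [ 0.0789 -0.7585 -4.6121] gap 0.1176620861230647
[[ 0.0009 -0.275   0.9614]
 [ 0.0013  0.9614  0.275 ]
 [-1.      0.001   0.0012]]
t 43.7 to [0.4908, 0.2687, 0.28] 16.0 shift cm [0.55 0.09 7.3 ] turn [-0.   0.1 -0.1] rows>= 1.2 q [0.41 0.25 1.6  0.   1.3  0.13]
```

View pics/s3c.png

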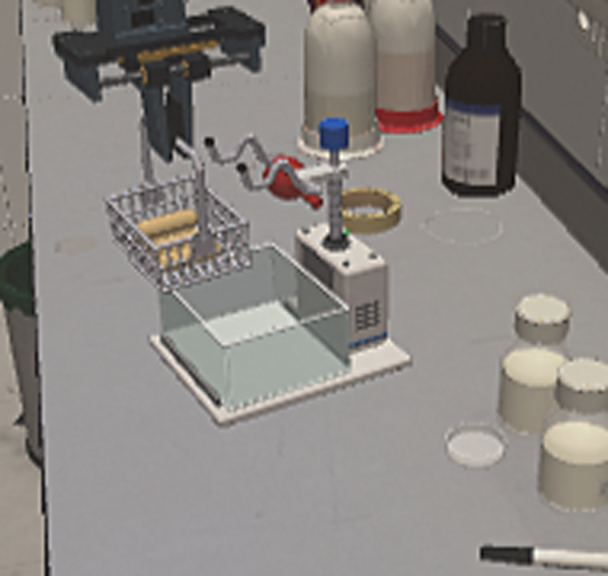

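View pics/w15.png

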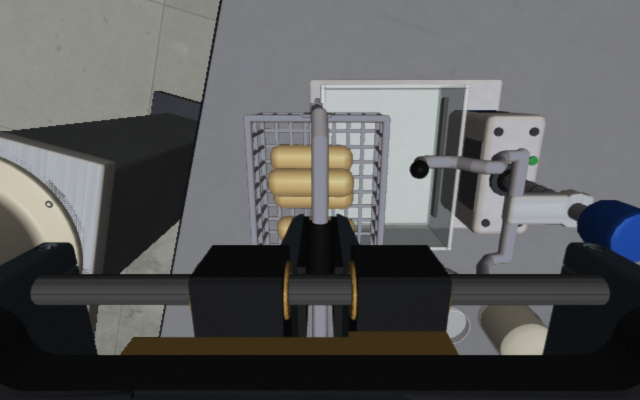

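Call:
step_arm(
  commands="0.3 0.1 1 0 0 0 255;0.5 0.1 2.5 0 0 0 255;0.5 0.1 4 0 0 0 255;0.5 0.1 5.5 0 0 0 255;0.5 0.1 6.7 0 0 0 255;0.5 0.1 7.3 0 0 0 255;0.5 0.1 7.3 0 0 0 255;0.5 0.1 7.3 0 0 0 255;0.5 0.1 7.3 0 0 0 255;0.5 0.1 7.3 0 0 0 255",
)

```text
time_s: 44.92
eef_pos: [0.4905, 0.2691, 0.2836]
ee_rot: [[0.001, -0.276, 0.961], [0.001, 0.961, 0.276], [-1.0, 0.001, 0.001]]
wrist_force: [-0.2, -0.4, -4.5]
finger_gap: 0.122
```

```bash
python3 - <<'E'
from h import *
st(); im,d,K,V=shot('side','s4')
c=im[90:270,190:380]; cv2.imwrite('pics/s4c.png',cv2.resize(c,None,fx=3.2,fy=3.2,interpolation=cv2.INTER_CUBIC)[:,:,::-1])
im,d,K,V=shot('wrist','w16'); np.savez('w16.npz',im=im,d=d,K=K,V=V)
E
python3 plan.py .4908 .2687 .240 16
```

```text
t 44.92 pos [0.4905 0.2691 0.2836] F [-0.1503 -0.3848 -4.4547] gap 0.12226202224329548
[[ 0.001  -0.2755  0.9613]
 [ 0.0014  0.9613  0.2755]
 [-1.      0.0011  0.0014]]
t 45.0 to [0.4908, 0.2687, 0.24] 16.0 shift cm [ 4.06 -0.05  0.01] turn [-0.   0.1 -0.1] rows>= 0.6 q [0.39 0.36 1.44 0.   1.34 0.12]
```

View pics/s4c.png

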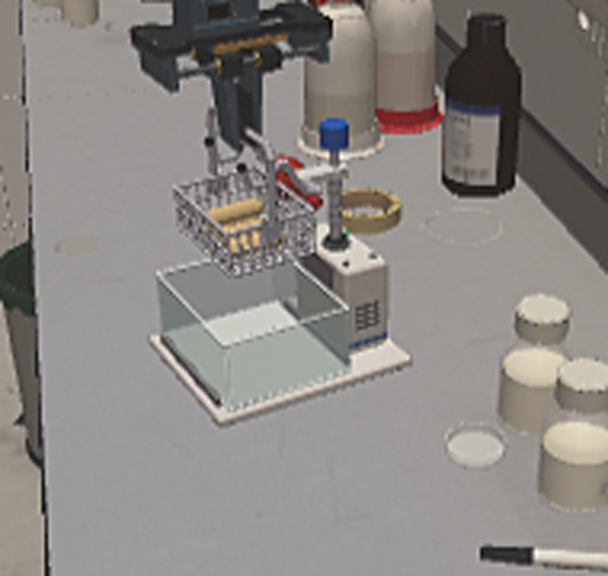

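View pics/w16.png

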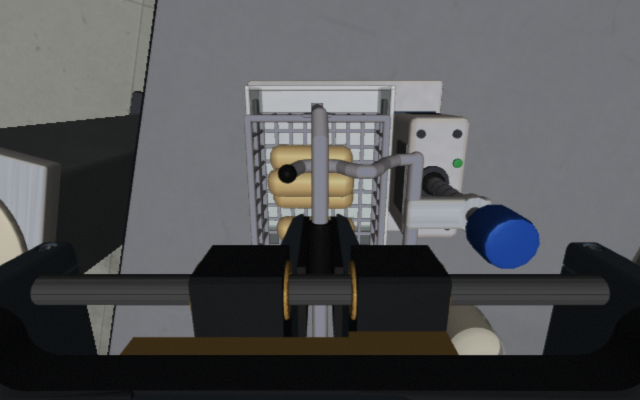

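Call:
step_arm(
  commands="1 0 0 0 0 0 255;2 0 0 0 0 0 255;3 0 0 0 0 0 255;3.7 0 0 0 0 0 255;4.0 0 0 0 0 0 255;4.0 0 0 0 0 0 255;4.0 0 0 0 0 0 255",
)

```text
time_s: 45.9
eef_pos: [0.4908, 0.2693, 0.2438]
ee_rot: [[0.001, -0.275, 0.961], [0.002, 0.961, 0.275], [-1.0, 0.001, 0.002]]
wrist_force: [1.2, 0.4, -4.3]
finger_gap: 0.119
```

Run:
```python
from h import *
st(); im,d,K,V=shot('side','s5')
c=im[90:270,190:380]; cv2.imwrite('pics/s5c.png',cv2.resize(c,None,fx=3.2,fy=3.2,interpolation=cv2.INTER_CUBIC)[:,:,::-1])
im,d,K,V=shot('wrist','w17'); np.savez('w17.npz',im=im,d=d,K=K,V=V)
```

```text
t 45.9 pos [0.4908 0.2693 0.2438] F [ 1.197   0.4146 -4.3095] gap 0.11927827116031833
[[ 0.0014 -0.2755  0.9613]
 [ 0.0016  0.9613  0.2755]
 [-1.      0.0011  0.0017]]
```

View pics/s5c.png

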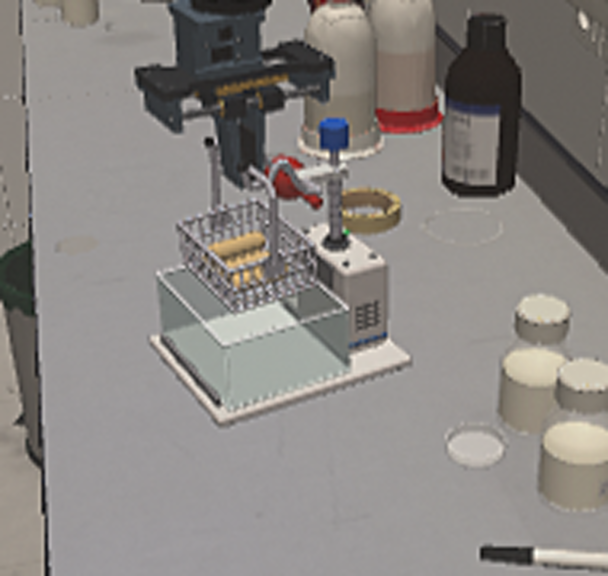

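View pics/w17.png

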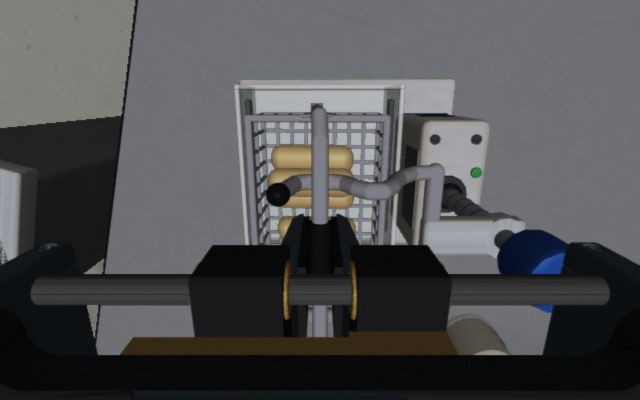

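Call:
step_arm(
  commands="0.1 0 0 0 0 0 255;0.2 0 0 0 0 0 255;0.2 0 0 0 0 0 255",
)

```text
time_s: 46.38
eef_pos: [0.4908, 0.2693, 0.2418]
ee_rot: [[0.001, -0.276, 0.961], [0.002, 0.961, 0.276], [-1.0, 0.001, 0.002]]
wrist_force: [-1.2, -0.2, 3.5]
finger_gap: 0.124
```

Call:
step_arm(
  commands="0.2 0 0 0 0 0 215;0.2 0 0 0 0 0 200;0 0 0 0 0 0 160;0 0 0 0 0 0 160;0 0 0 0 0 0 160;-2 0 0 0 0 0 160;-5 0 0 0 0 0 160;-9 0 0 0 0 0 160;-13 0 0 0 0 0 160;-13 0 0 0 0 0 160;-13 0 0 0 0 0 160",
)

```text
time_s: 47.75
eef_pos: [0.4903, 0.2689, 0.3708]
ee_rot: [[0.0, -0.275, 0.961], [0.001, 0.961, 0.275], [-1.0, 0.001, 0.0]]
wrist_force: [-0.5, 0.1, 0.4]
finger_gap: 0.374
```

```bash
python3 - <<'E'
from h import *
st(); im,d,K,V=shot('side','s6')
c=im[90:270,190:380]; cv2.imwrite('pics/s6c.png',cv2.resize(c,None,fx=3.2,fy=3.2,interpolation=cv2.INTER_CUBIC)[:,:,::-1])
im,d,K,V=shot('wrist','w18'); np.savez('w18.npz',im=im,d=d,K=K,V=V)
E
python3 plan.py .592 .2975 .300 106;python3 plan.py .592 .2975 .300 16
```

```text
t 47.75 pos [0.4903 0.2689 0.3708] F [-0.45    0.1251  0.4281] gap 0.37368224950757933
[[ 0.0002 -0.2754  0.9613]
 [ 0.001   0.9613  0.2754]
 [-1.      0.0009  0.0005]]
t 47.9 to [0.592, 0.2975, 0.3] 106.0 shift cm [ 6.72 -0.05 10.59] turn [-90.   -0.   -0.1] rows>= 8.4 q [0.39 0.3  1.3  0.   1.55 0.12]
t 47.9 to [0.592, 0.2975, 0.3] 16.0 shift cm [ 6.72 -0.05 10.59] turn [-0. -0. -0.] rows>= 2.0 q [0.39 0.3  1.3  0.   1.55 0.12]
```

View pics/s6c.png

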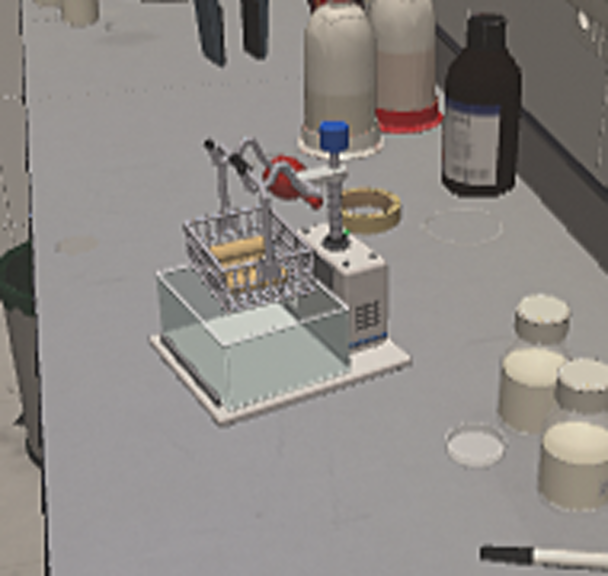

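View pics/w18.png

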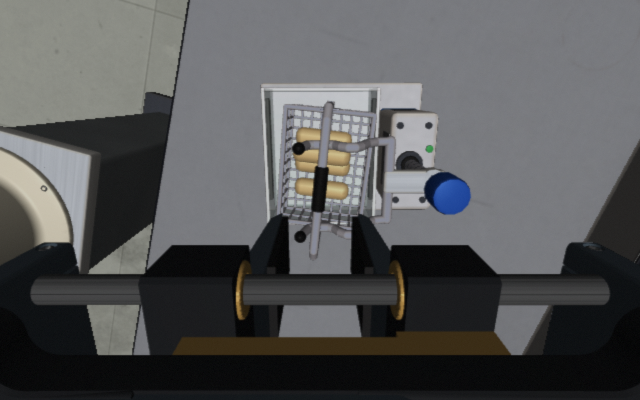

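```bash
cat > hg.py <<'E'
from m import *
import sys
f=sys.argv[1]; lift=float(sys.argv[2])
a=np.radians(16); R=np.array([[np.cos(a),np.sin(a)],[-np.sin(a),np.cos(a)]])
z=np.load(f); im,d,K,V=z['im'],z['d'],z['K'],z['V']; X=cloud(d,K,V); Q=(X[...,:2]-[.4908,.2682])@R.T*1000; h=X[...,2]*1000+lift
hsv=cv2.cvtColor(im,cv2.COLOR_RGB2HSV)
k=(hsv[...,1]>120)&(hsv[...,0]>100)&(hsv[...,0]<125)&(h>170); print('knob top z(no lift corr)',np.nanpercentile(h[k],85)-lift)
s=(hsv[...,2]<60)&(abs(Q[...,0])<30)&(abs(Q[...,1])<30)&(h>225)&(h<262)
print('sleeve n',s.sum(),'mid',(Q[s].min(0)+Q[s].max(0))/2,'med',np.nanmedian(Q[s],0),'topz',np.nanpercentile(h[s],90))
for y0 in (-38,38):
    m=(abs(Q[...,1]-y0)<2.0)&(h>225)&(h<275)&(abs(Q[...,0])<35)
    o=np.argsort(Q[m][:,0]); print(y0,[(int(q[0]),int(v)) for q,v in zip(Q[m][o][::3],h[m][o][::3])])
m=(h>155)&(h<172)&(abs(Q[...,0])<80)&(abs(Q[...,1])<90)
print('basket rim',cv2.minAreaRect(Q[m].astype(np.float32)))
E
python3 hg.py w18.npz 0
```

```text
knob top z(no lift corr) 261.3011971635643
sleeve n 571 mid [-1.2063  0.9692] med [-1.0907  2.3266] topz 242.7867929500187
-38 [(-22, 252), (-21, 252), (-21, 254), (-20, 255), (-19, 255), (-18, 255), (-17, 255), (-17, 256), (-17, 256), (-16, 255), (-15, 254), (-15, 255), (-14, 255), (-13, 252), (-13, 252), (-12, 252), (-12, 246), (-11, 244), (-10, 243), (-9, 240), (-9, 237), (-8, 238), (-7, 239), (-6, 239), (-6, 240), (-5, 240), (-4, 241), (-3, 240), (-2, 239), (-2, 240), (-1, 240), (-1, 237), (0, 232), (0, 232), (1, 233), (1, 232), (2, 231), (3, 232), (4, 233), (5, 232), (6, 232), (7, 233), (7, 233), (7, 233), (8, 233), (9, 235), (10, 237), (11, 239), (12, 239), (12, 237), (13, 240), (13, 242), (14, 243), (15, 244), (15, 244), (16, 245), (17, 246), (18, 246), (18, 246), (18, 248), (19, 249), (19, 247), (20, 249), (21, 249), (22, 249), (22, 248), (23, 249), (23, 249), (24, 249), (25, 249), (25, 248)]
38 [(-22, 252), (-22, 254), (-21, 253), (-20, 253), (-20, 255), (-19, 255), (-19, 256), (-19, 256), (-18, 255), (-18, 256), (-17, 256), (-17, 257), (-16, 255), (-15, 254), (-15, 255), (-
[... 475 characters left out ...]
7), (7, 233), (7, 232), (8, 233), (8, 235), (9, 233), (9, 237), (9, 234), (10, 236), (11, 239), (12, 240), (12, 239), (12, 241), (13, 243), (13, 242), (14, 244), (14, 243), (15, 244), (15, 245), (16, 245), (16, 246), (17, 247), (17, 245), (18, 248), (18, 247), (19, 248), (19, 248), (19, 248), (20, 249), (21, 249), (21, 248), (22, 248), (22, 251), (22, 249), (23, 249), (24, 250), (24, 248), (25, 249), (25, 248), (26, 249), (26, 249), (27, 248), (27, 249), (28, 249), (28, 250), (29, 249), (29, 247), (30, 249), (31, 248), (31, 246), (32, 246), (32, 246), (33, 245), (34, 243), (34, 243)]
basket rim ((3.4688720703125, 3.152130126953125), (142.15420532226562, 97.36975860595703), 84.39482879638672)
```

Call:
step_arm(
  commands="0 0 5 0 0 0 255;0 0 10.6 0 0 0 255;0 0 10.6 0 0 0 255;4 0 10.6 0 0 0 255;7 0 10.6 0 0 0 255;7 0 10.6 0 0 0 255;7 0 10.6 0 0 0 255;7 0 10.6 0 0 0 255",
  newtons=20,
)

```text
time_s: 48.85
eef_pos: [0.5929, 0.2985, 0.3032]
ee_rot: [[0.003, -0.276, 0.961], [0.002, 0.961, 0.276], [-1.0, 0.001, 0.003]]
wrist_force: [0.8, 0.1, 0.4]
finger_gap: 0.0
```

```bash
python3 - <<'E'
from h import *
st(); im,d,K,V=shot('wrist','w19'); np.savez('w19.npz',im=im,d=d,K=K,V=V)
E
python3 hg.py w19.npz 0 | grep -v '^-\?38'; python3 plan.py .592 .2975 .280 16
```

```text
t 48.85 pos [0.5929 0.2985 0.3032] F [0.7589 0.062  0.4398] gap 0.00011999939889367216
[[ 0.003  -0.2755  0.9613]
 [ 0.0022  0.9613  0.2755]
 [-1.      0.0013  0.0034]]
knob top z(no lift corr) 297.40815505467145
sleeve n 1120 mid [0.3399 0.0416] med [2.1049 2.7619] topz 242.7406148013161
basket rim ((-5.057098388671875, 1.6709747314453125), (146.9702606201172, 98.43834686279297), 86.12608337402344)
t 48.9 to [0.592, 0.2975, 0.28] 16.0 shift cm [ 1.99 -0.07 -0.12] turn [-0.   0.2 -0.1] rows>= 0.3 q [0.38 0.5  1.15 0.   1.49 0.1 ]
```

View pics/w19.png

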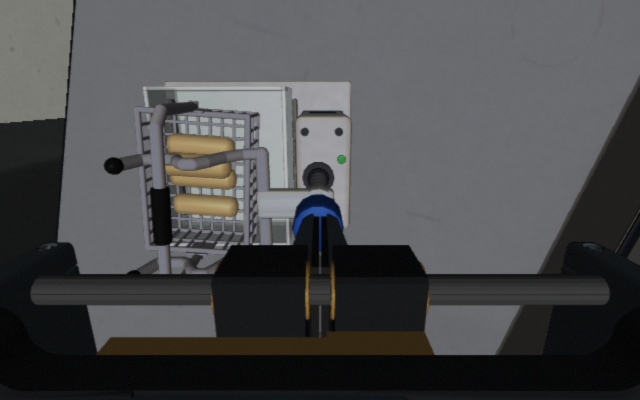

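Call:
step_arm(
  commands="1 -0.1 -0.1 0 0 0 255;1 -0.1 -0.1 0 0 0 255;1 -0.1 -0.1 0 0 0 255;1 -0.1 -0.1 0 0 0 255;1 -0.1 -0.1 0 0 0 255;1 -0.1 -0.1 0 0 0 255;1 -0.1 -0.1 0 0 0 255;1 -0.1 -0.1 0 0 0 255;1 -0.1 -0.1 0 0 0 255;1 -0.1 -0.1 0 0 0 255;1 -0.1 -0.1 0 0 0 255;1 -0.1 -0.1 0 0 0 255;1 -0.1 -0.1 0 0 0 255;1 -0.1 -0.1 0 0 0 255;1 -0.1 -0.1 0 0 0 255;1 -0.1 -0.1 0 0 0 255;1 -0.1 -0.1 0 0 0 255;1 -0.1 -0.1 0 0 0 255;1 -0.1 -0.1 0 0 0 255;1 -0.1 -0.1 0 0 0 255",
)

```text
time_s: 51.4
eef_pos: [0.5918, 0.2971, 0.2916]
ee_rot: [[0.001, -0.275, 0.961], [0.001, 0.961, 0.275], [-1.0, 0.001, 0.001]]
wrist_force: [0.2, -0.7, -0.8]
finger_gap: 0.003
```

Run:
```python
from h import *
import os
st()
for i in range(6):
    im,d,K,V=shot('wrist','w2%d'%i); np.savez('wx.npz',im=im,d=d,K=K,V=V); os.system("python3 hg.py wx.npz 0 | grep -E 'sleeve|rim'")
```

```text
sleeve n 1253 mid [0.0288 0.2808] med [1.9195 2.8206] topz 242.7663444187877
basket rim ((0.34691619873046875, 1.1857681274414062), (147.2460479736328, 97.80836486816406), 86.09405517578125)
t 51.4 pos [0.5918 0.2971 0.2916] F [ 0.2146 -0.7261 -0.8187] gap 0.0029926592508514173
[[ 0.0009 -0.2755  0.9613]
 [ 0.0014  0.9613  0.2755]
 [-1.      0.0011  0.0013]]
this script no longer has the robotException ignored in: <_io.TextIOWrapper mode='rw' encoding='UTF-8'>
Traceback (most recent call last):
BrokenPipeError: [Errno 32] Broken pipe
```

Call:
step_arm(
  commands="0.6 0 0 0 0 0 255;0.9 0 0 0 0 0 255;1.3 0 0 0 0 0 255;1.7 0 0 0 0 0 255;2.1 0 0 0 0 0 255;2.5 0 0 0 0 0 255;2.9 0 0 0 0 0 255;3.3 0 0 0 0 0 255;3.7 0 0 0 0 0 255;4.1 0 0 0 0 0 255;4.5 0 0 0 0 0 255;4.9 0 0 0 0 0 255;5.3 0 0 0 0 0 255;5.7 0 0 0 0 0 255;6.1 0 0 0 0 0 255;6.5 0 0 0 0 0 255;6.8 0 0 0 0 0 255;7.1 0 0 0 0 0 255;7.3 0 0 0 0 0 255;7.3 0 0 0 0 0 255",
)

```text
time_s: 53.95
eef_pos: [0.5919, 0.2973, 0.2183]
ee_rot: [[0.001, -0.275, 0.961], [0.001, 0.961, 0.275], [-1.0, 0.001, 0.001]]
wrist_force: [1.2, -0.2, 0.4]
finger_gap: 0.004
```

Call:
step_arm(
  commands="0.1 0 0 0 0 0 255;0.2 0 0 0 0 0 255;0.3 0 0 0 0 0 255;0.3 0 0 0 0 0 255",
)

```text
time_s: 54.45
eef_pos: [0.592, 0.2973, 0.2161]
ee_rot: [[0.002, -0.276, 0.961], [0.002, 0.961, 0.276], [-1.0, 0.001, 0.002]]
wrist_force: [-3.4, -0.6, 9.1]
finger_gap: 0.006
```

```bash
python3 - <<'E'
from h import *
st(); im,d,K,V=shot('wrist','w30'); np.savez('w30.npz',im=im,d=d,K=K,V=V)
E
python3 hg.py w30.npz 70 | grep -v '^-\?38'
```

```text
t 54.45 pos [0.592  0.2973 0.2161] F [-3.4376 -0.616   9.1461] gap 0.005727773867746519
[[ 0.0015 -0.2755  0.9613]
 [ 0.0017  0.9613  0.2755]
 [-1.      0.0012  0.0019]]
knob top z(no lift corr) 230.02029206386425
sleeve n 1371 mid [-0.1215  0.0938] med [2.0594 2.6917] topz 244.96073093382142
basket rim ((0.266845703125, 4.625907897949219), (144.9667510986328, 167.91445922851562), 0.30125027894973755)
```

View pics/w30.png

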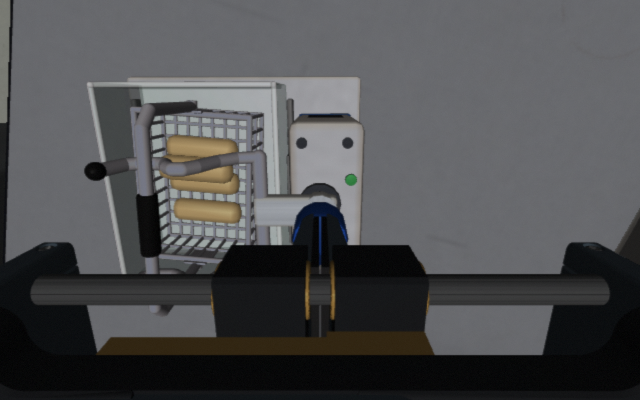

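Call:
step_arm(
  commands="0.1 0 0 0 0 0 255;0.2 0 0 0 0 0 255;0.2 0 0 0 0 0 255",
)

```text
time_s: 54.88
eef_pos: [0.5921, 0.2974, 0.2159]
ee_rot: [[0.003, -0.276, 0.961], [0.002, 0.961, 0.276], [-1.0, 0.001, 0.003]]
wrist_force: [-10.2, -4.2, 29.1]
finger_gap: 0.001
```

Call:
step_arm(
  commands="-0.3 0 0 0 0 0 255;-1 0 0 0 0 0 255;-4 0 0 0 0 0 255;-9 0 0 0 0 0 255;-14 0 0 0 0 0 255;-18 0 -5 0 0 0 255;-18 0 -10 0 0 0 255;-18 0 -10 0 0 0 255;-18 0 -10 0 0 0 255;-18 0 -10 0 0 0 255;-18 0 -10 0 0 0 255;-18 0 -10 0 0 0 255;-18 0 -10 0 0 0 255;-18 0 -10 0 0 0 255",
)

```text
time_s: 56.62
eef_pos: [0.4956, 0.2694, 0.3934]
ee_rot: [[0.001, -0.275, 0.961], [0.001, 0.961, 0.275], [-1.0, 0.001, 0.001]]
wrist_force: [-0.3, -0.2, 1.0]
finger_gap: 0.005
```

```bash
python3 - <<'E'
from h import *
st(); im,d,K,V=shot('wrist','w31'); np.savez('w31.npz',im=im,d=d,K=K,V=V)
im,d,K,V=shot('side','s7')
c=im[90:270,190:380]; cv2.imwrite('pics/s7c.png',cv2.resize(c,None,fx=3.2,fy=3.2,interpolation=cv2.INTER_CUBIC)[:,:,::-1])
im,d,K,V=shot('wrist','w32'); np.savez('w32.npz',im=im,d=d,K=K,V=V)
E
for f in w31 w32; do python3 hg.py $f.npz 70 | grep -v '^-\?38'; done
```

```text
t 56.62 pos [0.4956 0.2694 0.3934] F [-0.258  -0.2381  1.018 ] gap 0.005118952506092148
[[ 0.0008 -0.2755  0.9613]
 [ 0.0013  0.9613  0.2755]
 [-1.      0.001   0.0011]]
knob top z(no lift corr) 193.85805089001457
sleeve n 343 mid [-0.6545  2.036 ] med [-1.0331  2.7745] topz 245.09742760510264
basket rim ((-0.0250396728515625, 0.8266220092773438), (144.3957977294922, 175.2473602294922), 0.1064668744802475)
knob top z(no lift corr) 193.97302472398053
sleeve n 342 mid [-0.61    2.1741] med [-0.9704  2.8542] topz 245.1660864332976
basket rim ((-0.01100921630859375, 0.7266311645507812), (144.45199584960938, 175.35211181640625), 0.011500868946313858)
```

View pics/w31.png

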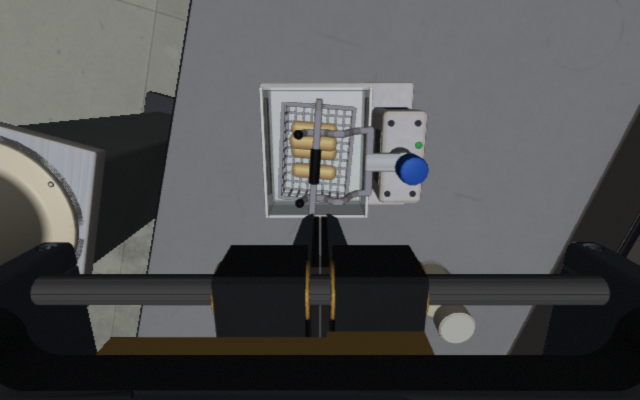

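View pics/s7c.png

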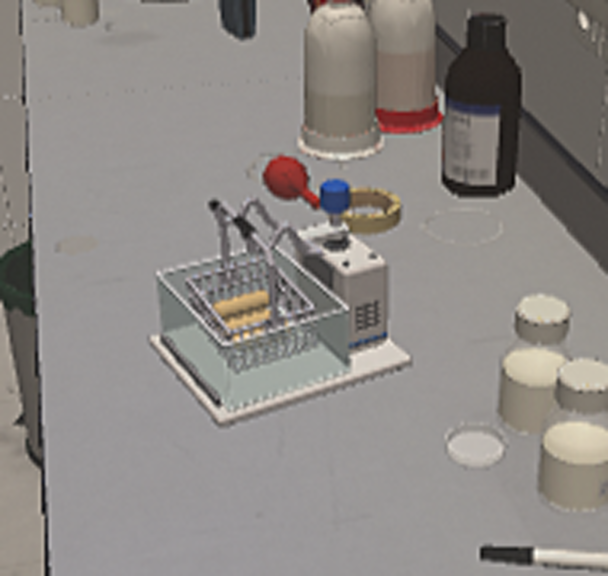

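Call:
step_arm(
  commands="0 0 0 0 0 0 255;0 0 0 0 0 0 255;0 0 0 0 0 0 255;0 0 0 0 0 0 255;0 0 0 0 0 0 255;0 0 0 0 0 0 255;0 0 0 0 0 0 255;0 0 0 0 0 0 255;0 0 0 0 0 0 255;0 0 0 0 0 0 255;0 0 0 0 0 0 255;0 0 0 0 0 0 255;0 0 0 0 0 0 255;0 0 0 0 0 0 255;0 0 0 0 0 0 255;0 0 0 0 0 0 255",
)

```text
time_s: 58.78
eef_pos: [0.4956, 0.2694, 0.3935]
ee_rot: [[0.001, -0.275, 0.961], [0.001, 0.961, 0.275], [-1.0, 0.001, 0.001]]
wrist_force: [0.8, -0.4, 0.5]
finger_gap: 0.004
```

Run:
```python
from h import *
im,d,K,V=shot('top'); im0=np.load('top0.npz')['im']
c=np.vstack([im[125:265,190:450]]); cv2.imwrite('pics/tope.png',cv2.resize(c,None,fx=3,fy=3,interpolation=cv2.INTER_CUBIC)[:,:,::-1])
s1,_,_,_=shot('side','s8'); a,_,_,_=shot('wrist'); 
for i in range(8): b,_,_,_=shot('wrist','w33')
print('motion in tank px diff',np.abs(a[90:210,255:430].astype(int)-b[90:210,255:430]).max(-1).__gt__(40).sum()); st()
```

```text
motion in tank px diff 0
t 59.33 pos [0.4956 0.2694 0.3935] F [-0.2109 -0.431  -0.164 ] gap 0.0029946179227024316
[[ 0.0009 -0.2755  0.9613]
 [ 0.0013  0.9613  0.2755]
 [-1.      0.001   0.0012]]
```

View pics/tope.png

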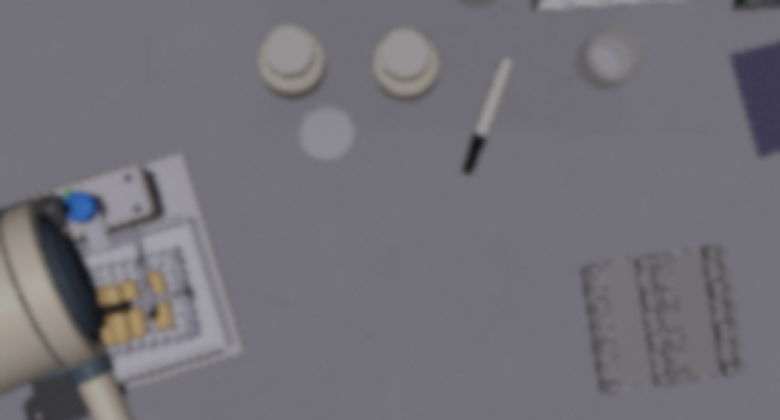

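View pics/s8.png

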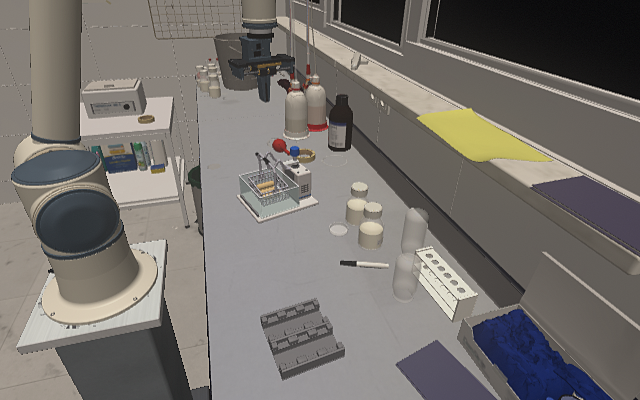

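Tray empty, bystanders unmoved, basket hanging still in the tank.

```bash
python3 -c "
from h import *
print(workorder.finish_job())"
```

```text
the job is handed in; nothing more can be done
None
```

The bath is set up and the job handed in at about 59 s of the 210 s allowed; no verdict was reported. I raised the lift to its top stop and moved all four boluses from the tray into the basket. I then hung the basket by its handle bar in both prongs and pushed the knob down to its bottom stop.

Last checks:
- **Lift:** the knob top measured 0.194 m, which is the bottom stop. It also held against about 29 N without moving further.
- **Handle:** the sleeve is within about 3 mm of the hook seat both across and along the bar. The bar lies on both trough floors.
- **Boluses:** all four are in the basket and the tray is empty.
- **Stillness:** the tank area of the wrist picture did not change over about 0.4 s, and the arm is clear of everything.
- **Bystanders:** the bottles, jar and glass dish look to be where they started, judged by eye in the top and side pictures.

Two small deviations, both within limits:
- **Lift during hanging:** it had sunk about 3 mm by the time the basket was on the hook; the limit is 10 mm.
- **Basket angle:** it hangs turned about 4–6° about the vertical in the hooks, and it went into the tank without touching the walls.

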